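# Turn the slide cover of the drill bush case, slide it home and latch it

## Robot

A 7-joint arm with a two-finger parallel gripper is mounted at the origin on a cart in front of the work surface, level with it; the furniture and walls round the work are solid. World frame = base frame: x ahead of the robot, y to its left, z up, the work surface at z = 0. Lengths are in mm, angles in rad, forces in N, time in s.
With the tool pointing down it reaches from about 350 to 900 mm from the base axis. Payload 8.1 kg.
Tool frame: the origin (TCP) lies at the very end of the fingers, on their centre line; the grasp point (between the pads) lies 19 mm behind it; z points along the fingers, y is the line along which they close (so a half turn about z gives the same grasp; the last joint's range is limited). The gripper opens to 92 mm and grips with 3 to 60 N. Pads are 19 mm wide; open, the fingers measure 130 mm over their backs; the gripper's body (75 mm by 190 mm) begins 47 mm behind the grasp point.
Start: joints at [-1.447, 0.434, 0.025, 1.573, -0.012, 1.134, -0.075], TCP at [140.565, 609.002, 205.842] pointing down, gripper open.
Joint ranges: [-2.62, 2.62], [-0.44, 2.09], [-1.27, 1.32], [0.08, 2.57], [-1.32, 4.46], [0.12, 2], [-2.74, 2.74]. Speed limits (rad/s): [2.22, 2.22, 3.01, 3.01, 3.14, 3.14, 3.14].

## Interface

Orientations are given as a rotation vector (axis times angle).
In Python, from station import r, eyes, job_done gives the robot as it stands (r), with the cameras (eyes) and the job as plain functions.
- The arm moves only by the shell command python3 inch.py 'ROWS' [FORCE]. ROWS is a JSON list of rows, 1 to 12 of them, each of 5 numbers: the finger opening in mm, then dx, dy, dz in mm, then a turn about the tool's z in rad; each row shifts and turns the commanded pose from where the row before left it, along the tool's axes as they then stand; what a row does not reach is not made up. A row lasts 1/12 s, in which the tool goes at most 41.7 mm and 0.125 rad, less where a joint would pass 70% of its speed; a pose out of reach is approached as far as the arm can. The fingers move at their own pace and stop on an object; FORCE is the grip in N (left out, the last holds). Time passes only in rows, so rows that do not move let the fingers close. It prints the time, the measured TCP pose, the force, the opening and the grip force at its end. Input that does not fit is refused with a message, and nothing moves.
- r.observe(): the state, without advancing time (a new reading comes with each control period).
- eyes.snapshot(name): name is "scene" or "top" or "wrist"; returns a dict with "frame" (384x512x3 uint8, red, green, blue), "K" (3x3 intrinsics, pixels), "R" (3x3) and "t" (3): a world point X has camera coordinates R X + t. Camera axes: x right, y down, z forward; pixel columns grow to the right and rows downward; lengths in mm; the calibration is good to about 2 mm. A picture is of the moment at which its call begins. There is no depth.
- job_done(): hands the job in; it is judged then, once.
The state is a dict: "clock": time; "joint_positions": joint angles; "joint_velocities": joint speeds; "joint_efforts": joint torques, N m; "position": TCP position; "ee_rot": TCP orientation; "contact_force": force on the tool from outside, world axes, zero at the start; "torque": the same for the moment, N m; "grip_width": finger opening in mm; "gripper_force": force on a finger pad.
Only numpy, scipy, OpenCV 4.12 (cv2) and the standard library are available. Lean on these libraries where they do the work, as an engineer would, in place of code of your own. Each camera call takes 0.05 s, during which the arm holds its last target. There are 200 camera calls.

## Task

Somebody pushed the wooden slide cover into the drill bush case the wrong way round, so it sticks out and the latch cannot close. Draw the cover right out, turn it end for end and slide it back into its grooves, tongue first, until it is fully home; then swing the latch bar down flat across the end behind it. Leave the other things on the bench where they lie.

Things in the scene. Friction and masses are not known exactly. Their poses are not given: they have to be found in the camera images.
- bush_case: Wooden case for drill bushes, fixed to the bench, 176 mm long (base board 196), 84 wide, 50 high. Origin: centre of its underside; +x is the way the cover slides in, z up. The cover runs at z = 34 mm over the open compartment (x = -62 to 62; bushes in it stay below z = 32). At x = -88 to -62 is a flat landing, z = 34, bare but for the latch bracket (x = -83 to -62, y = 36 to 43, top z = 50)
- groove_mouth (a point): on the case at x = -62, y = 0, z = 34 mm, middle between the mouths of the two side grooves. Groove floors z = 34, walls at y = +-32.5 (flared outward over the last 10 mm), aluminium lips above from z = 44.5 to 49.5 that cover all beyond y = +-26; the grooves run from x = -62 to 62
- slot_end (a point): on the case at x = 77, y = 0, z = 34 mm, the bottom of the slot in the far end block: the slot is 15 mm deep (x = 62 to 77) and 5.5 high (z = 34 to 39.5), so only the cover's tongue can enter it, not its thick tail
- slide_cover: Pale wooden slide cover, a board 142 long, 62 wide, 8 thick, about 0.09 kg. Origin: centre of its underside; +x points to the tongue end. Finger hole of 18 mm at x = -46, near the tail (x = -71). Starts in the grooves wrong way round, outer 41 to 53 mm past the landing. Home: origin at x = 6, y = 0, z = 34 mm in the case's frame, x axes alike, tail 3 mm from the lowered latch
- cover_tongue (a point): middle of the end of the cover's tongue, at x = 71, z = 2 mm in the cover's frame; the tongue is the last 15 mm (x = 56 to 71), only 3.5 thick (flush with the underside) and 56 wide
- swing_latch (a joint): steel latch bar, 8 thick (along the case's x), 12 wide, 48 long from its pivot; swings in the upright plane x = -72 mm of the case. 0 = flat across the landing, pointing to the case's -y, underside z = 37, top z = 49 mm; pi/2 = upright; 2.2 (stop) = leaning out over the case's +y side; starts at 1.9 to 2.15. Light friction, under 0.5 N at its end, holds it where it is left
- latch_pivot (a point): axis of the latch bar (along the case's x), on the case at x = -72, y = 39, z = 43 mm
- clear_bench (a point): middle of a clear patch of the bench top (z = 0) to the right of the case, about 200 mm along x by 160 mm along y, where a part can be laid down; nothing to handle here
- brush: swarf brush with wooden handle, 206x36x12 mm, lying at the right rear; bystander, origin under its middle
- pliers: pliers, 176x54x12 mm, lying at the left rear; bystander
- rule: thick steel rule, 150x19x9 mm, lying at the right front edge; bystander
- screwdriver: screwdriver, 209x30x30 mm, lying at the left front; bystander
- hex_key: hex key, 80x29x5 mm, lying before the case; bystander
- loose_bush: flanged steel drill bush, 26 mm across, 22 high, standing on the bench; bystander
- marker: marker pen, 123x12x12 mm, lying at the front edge; bystander

How it is judged:
By the outcome, as a careful person would: the job done as asked, in the order asked, and still so for the second after the job is handed in, with the robot touching nothing.
It also fails if it takes over 69 s, if anything falls off the work surface, if the arm or the gripper's body presses on something with over 40 N, if the wrist force passes 120 N, or if a joint passes its speed limit or range.

## Working session

There is one attempt and no reset: what is moved stays moved. The work goes in short steps, Python scripts to look and compute and a shell command to move; the robot and the scene stay as the last step left them, time stands still between calls to the robot, and variables do not carry over. Pictures are saved under pics/ and viewed, at most 10 in all, crops included, and the job is handed in when it is done.

```bash
ls; mkdir -p pics; python3 - <<'E'
from station import r, eyes, job_done
import cv2
o=r.observe(); print(o['clock'],o['position'],o['ee_rot'],o['grip_width'])
for n in ("scene","top"):
    s=eyes.snapshot(n); cv2.imwrite(f"pics/{n}0.png",cv2.resize(s["frame"][:,:,::-1],(800,600),interpolation=cv2.INTER_CUBIC)); print(n,s["K"].tolist(),s["R"].tolist(),s["t"].tolist())
E
```

```text
inch.py
pics
station.py
0.0 [140.47535792 608.46396545 205.06275078] [-3.55520813e-01 -3.12139605e+00  2.37909596e-03] 91.94727078023625
scene [[491.05403407918726, 0.0, 244.16875279757141], [0.0, 491.05403407918726, 191.95563694533033], [0.0, 0.0, 1.0]] [[0.6423440186169518, -0.7661346801379421, -0.020780126009199245], [-0.4060517355835147, -0.3171969967921424, -0.8570344527821862], [0.650012422786396, 0.5589487607249694, -0.5148399101734256]] [-379.24150488767646, 281.36764417051256, 869.0851801683998]
top [[499.65014767543965, 0.0, 253.95393800693182], [0.0, 499.65014767543965, 192.44819336502007], [0.0, 0.0, 1.0]] [[-0.0023496062920618007, -0.9999892609899498, 0.00399465330735526], [-0.9948341571307452, 0.0019320513771298147, -0.10149515743835107], [0.10148634960541167, -0.004212491216583255, -0.9948280131568059]] [-18.6093948614021, 557.9888923012252, 1340.642894429476]
```

View pics/top0.png

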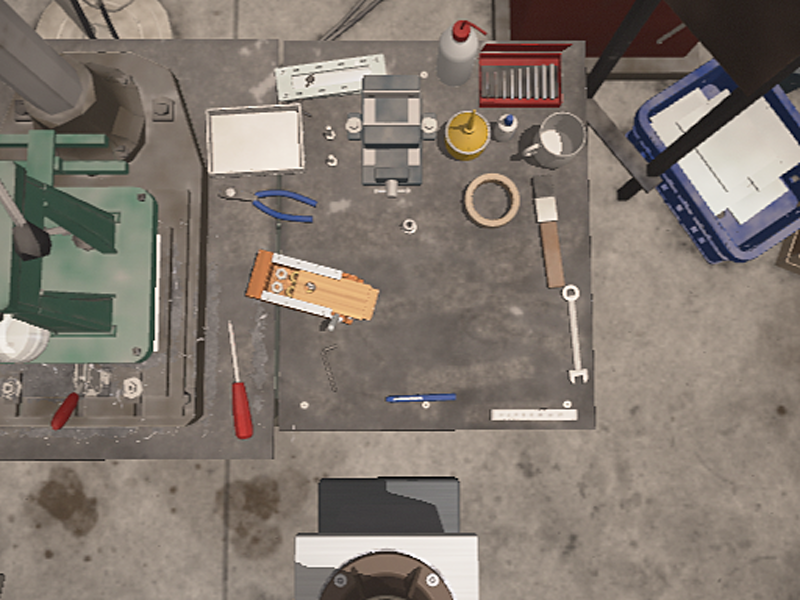

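View pics/scene0.png

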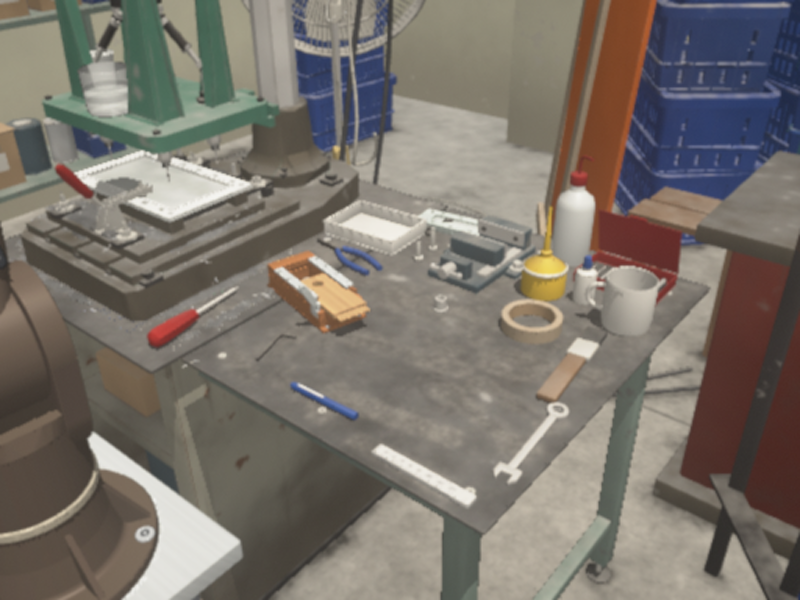

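The top view shows the case at about (310,287) of the 800x600 picture. Its cover sticks out to the right, ending at about (378,300), and the latch is on the robot side at (328,323). The scene view agrees. I'll take enlarged crops of both next.

```bash
cat > h.py <<'E'
import numpy as np, cv2
from scipy.spatial.transform import Rotation as Ro
def ray(s,u,v):
    R=np.array(s["R"]);t=np.array(s["t"]);d=R.T@np.linalg.inv(s["K"])@[u,v,1]; return -R.T@t,d
def atz(s,u,v,z):
    c,d=ray(s,u,v); return c+d*(z-c[2])/d[2]
def tri(obs):
    A=np.zeros((3,3));b=np.zeros(3)
    for s,u,v in obs:
        c,d=ray(s,u,v); d=d/np.linalg.norm(d);P=np.eye(3)-np.outer(d,d);A+=P;b+=P@c
    X=np.linalg.solve(A,b); return X,[np.linalg.norm((np.eye(3)-np.outer(d,d)/(d@d))@(X-c)) for c,d in (ray(*o) for o in obs)]
def proj(s,X):
    p=np.array(s["K"])@(np.array(s["R"])@np.array(X,float).T+np.array(s["t"])[:,None]); return (p[:2]/p[2]).T
E
python3 - <<'E'
from station import r, eyes, job_done
from h import *
import pickle
o=[]
S={}
for n,(u,v) in (("top",(150,150)),("scene",(165,150))):
    s=S[n]=eyes.snapshot(n); o.append(cv2.resize(s["frame"][v:v+75,u:u+100,::-1],(800,600),interpolation=cv2.INTER_CUBIC)[:, :])
pickle.dump(S,open("S0.pkl","wb"))
im=np.vstack([cv2.resize(s,(0,0),fx=.5,fy=.5) if 0 else s[120:420] for s in o]); cv2.imwrite("pics/c1.png",im)
s=S["top"]
for u,v,z in ((255,270,40),(378,300,42),(328,323,60),(288,250,48)): print(atz(s,u/1.5625,v/1.5625,z))
E
```

```text
[611.08088142 227.48712275  40.        ]
[557.84859432  12.89271256  42.        ]
[516.68279365  97.89199356  60.        ]
[644.94288324 169.27557591  48.        ]
```

View pics/c1.png

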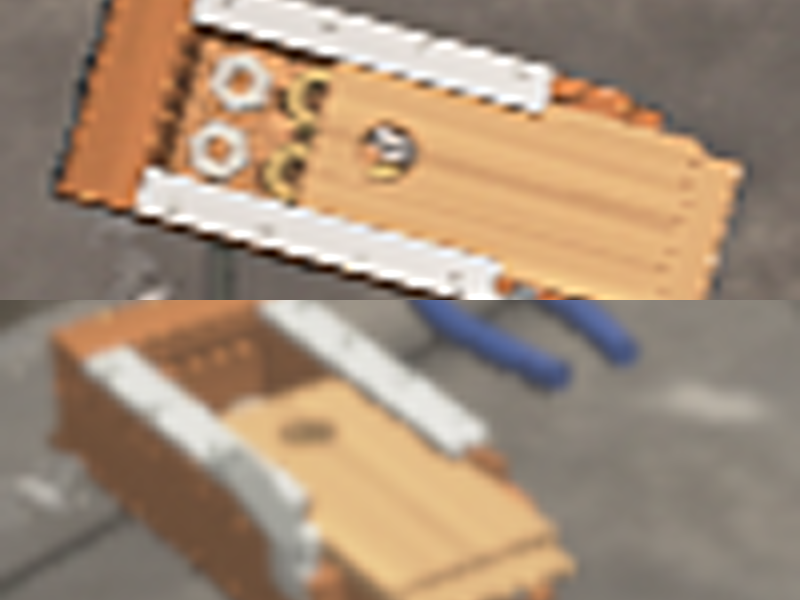

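The crops confirm that the tongue points outward (right end in the top view) and the finger hole is on the inner side. Next I'll bring the wrist camera over the case.

```bash
python3 inch.py '[[92, -31, -26, -1.5, 0], [92, -31, -26, -1.5, 0], [92, -31, -26, -1.5, 0], [92, -31, -26, -1.5, 0], [92, -31, -26, -1.5, 0], [92, -31, -26, -1.5, 0], [92, -31, -26, -1.5, 0], [92, -31, -26, -1.5, 0]]'; python3 inch.py '[[92, -31, -26, -1.5, 0], [92, -31, -26, -1.5, 0], [92, -31, -26, -1.5, 0], [92, -31, -26, -1.5, 0], [92, -31, -26, -1.5, 0], [92, -31, -26, -1.5, 0], [92, -31, -26, -1.5, 0], [92, -31, -26, -1.5, 0], [92, -31, -26, -1.5, 0], [92, 0, 0, 0, 0], [92, 0, 0, 0, 0]]'
python3 - <<'E'
from station import r, eyes, job_done
from h import *
import pickle
o=r.observe(); print(o['clock'],o['position'],Ro.from_rotvec(o['ee_rot']).as_matrix(),o['joint_positions'])
s=eyes.snapshot("wrist"); pickle.dump(s,open("w1.pkl","wb")); cv2.imwrite("pics/w1.png",cv2.resize(s["frame"][:,:,::-1],(800,600),interpolation=cv2.INTER_CUBIC))
print(ray(s,256,192))
E
```

```text
clock: 0.87
position: [336.2, 348.8, 218.0]
ee_rot: [0.355, 3.121, 0.0]
contact_force: [0.2, 0.4, 0.0]
grip_width: 91.6
gripper_force: 0.0
clock: 1.78
position: [555.5, 57.0, 231.1]
ee_rot: [0.364, 3.12, -0.002]
contact_force: [0.2, 0.1, 0.2]
grip_width: 91.7
gripper_force: 0.0
1.7833 [555.49028577  56.97592123 231.10207569] [[-9.73187587e-01  2.30012861e-01  5.64125484e-05]
 [ 2.30012668e-01  9.73187033e-01 -1.08222211e-03]
 [-3.03824966e-04 -1.04022953e-03 -9.99999413e-01]] [-0.47633747  0.30964476  0.36653522  1.72446203 -0.11986179  1.12974798
  1.2642724 ]
(array([489.79384503,  71.8456888 , 409.0130394 ]), array([ 0.25093888, -0.05149818, -0.96667535]))
```

View pics/w1.png

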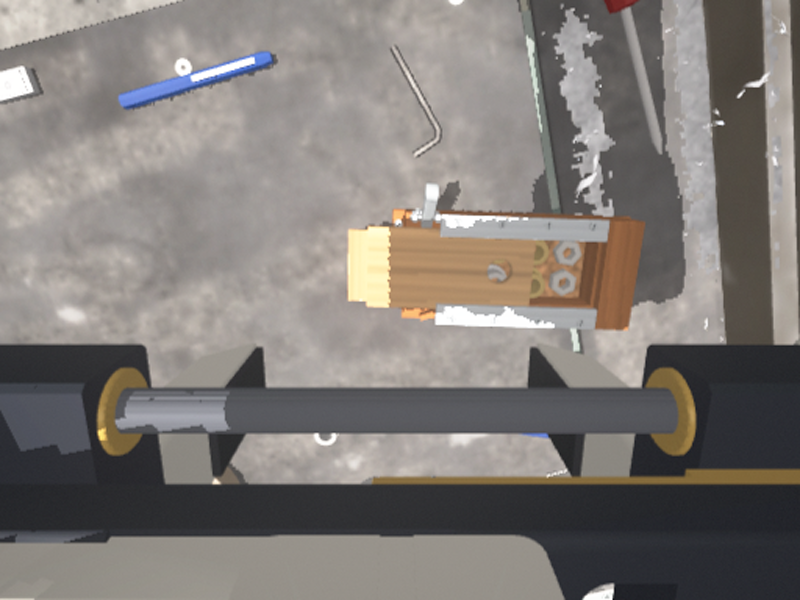

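The wrist picture shows the whole case. The lip inner corners are at about (441,236), (607,243), (436,308) and (597,308). The tongue end is at column 348, its step at column 389, and the latch is at (432,190). Next I'll fit the case pose over the wrist and top views.

```bash
cat > fit.py <<'E'
from h import *
import pickle
from scipy.optimize import least_squares
w=pickle.load(open("w1.pkl","rb")); S=pickle.load(open("S0.pkl","rb")); t=S["top"]
k=1/1.5625
M=np.array([[-62,26,49.5],[62,26,49.5],[-62,-26,49.5],[62,-26,49.5]])
pw=np.array([[441,236],[607,243],[436,308],[597,308]])*k
pt=np.array([[212.5,198.1],[168.75,186.25],[217.5,179],[173.75,167.75]])
T=lambda p,m: np.c_[np.cos(p[2])*m[:,0]-np.sin(p[2])*m[:,1]+p[0],np.sin(p[2])*m[:,0]+np.cos(p[2])*m[:,1]+p[1],m[:,2]+p[3]]
for nm,vs in (("w",[(w,pw)]),("t",[(t,pt)]),("both",[(w,pw),(t,pt)])):
    q=least_squares(lambda p:np.concatenate([(proj(s,T(p,M))-x).ravel() for s,x in vs]),[580,110,1.33,0],loss='soft_l1')
    print(nm,q.x,np.round(q.fun,1))
p=q.x
# tongue end & step triangulated, in case frame
def inv(X): d=np.array(X)-[p[0],p[1],p[3]]; c,s=np.cos(p[2]),np.sin(p[2]); return np.array([c*d[0]+s*d[1],-s*d[0]+c*d[1],d[2]])
X,e=tri([(w,348*k,230*k),(t,150+708/8,165+300/8)]);print("tongue +y",X,e,inv(X))
X,e=tri([(w,349*k,300*k),(t,150+743/8,165+168/8)]);print("tongue -y",X,e,inv(X))
for n,u,v,z in (("tong",348,265,36),("step",389,266,42),("tail",531,270,42),("tip latch",432,186,88),("latchbase",430,218,50)): print(n,inv(atz(w,u*k,v*k,z)))
E
python3 fit.py
```

```text
w [584.75554724 145.73647109   1.30871586  -2.22609539] [-0.5  0.8 -0.1 -0.4  0.4 -2.1  0.2  1. ]
t [583.69628188 145.81740595   1.31150027 -10.20499578] [ 0.1 -0.4 -0.2 -0.1  0.1  0.3 -0.   0.1]
both [584.00857505 145.36805796   1.30922384  -1.08665357] [-0.9  0.4 -0.1 -0.9  0.  -2.3  0.2  0.7 -0.  -0.8 -0.6 -0.6  0.  -0.1
 -0.3 -0.5]
tongue +y [529.06307157  22.83148744   9.61964215] [np.float64(2.8755742994257534), np.float64(2.8755742994260096)] [-132.57733125   21.38856483   10.70629572]
tongue -y [576.60636716  11.38350755  33.32987102] [np.float64(1.65465766550038), np.float64(1.6546576655003469)] [-131.34121257  -27.49796919   34.41652459]
tong [-130.80658477    0.19195318   37.08665357]
step [-98.90650759   1.52164774  43.08665357]
tail [ 9.84877251  1.71075362 43.08665357]
tip latch [-72.28402394  63.30199429  89.08665357]
latchbase [-69.89469203  39.50795811  51.08665357]
```

```bash
cat > go.py <<'E'
import sys
from station import r, eyes, job_done
from h import *
P=(584.0,145.4,1.309)
def st():
    o=r.observe(); p=np.array(o['position']); Rm=Ro.from_rotvec(o['ee_rot']).as_matrix(); c,s=np.cos(P[2]),np.sin(P[2])
    C=np.array([[c,-s,0],[s,c,0],[0,0,1]]); return o,p,Rm,C
if __name__=="__main__":
    o,p,Rm,C=st(); q=C.T@(p-[P[0],P[1],0]); ty=C.T@Rm[:,1]
    print("t",round(o['clock'],2),"case",np.round(q,1),"yaw of tool y in case",round(np.arctan2(ty[1],ty[0]),4),"tilt",np.round((C.T@Rm[:,2])[:2],4),"j",np.round(o['joint_positions'],2),"F",np.round(C.T@o['contact_force'],1),"w",round(o['grip_width'],1),round(o['gripper_force'],1))
    if len(sys.argv)>3:
        g=np.array([float(a) for a in sys.argv[1:4]]); print("tool delta",np.round(Rm.T@C@(g-q),1))
E
python3 inch.py '[[92, 0, 0, 0, -0.1185], [92, 0, 0, 0, -0.1185], [92, 0, 0, 0, -0.1185], [92, 0, 0, 0, -0.1185], [92, 0, 0, 0, -0.1185], [92, 0, 0, 0, -0.1185], [92, 0, 0, 0, -0.1185], [92, 0, 0, 0, -0.1185], [92, 0, 0, 0, -0.1185], [92, 0, 0, 0, -0.1185], [92, 0, 0, 0, -0.1185], [92, 0, 0, 0, -0.1185]]'; python3 inch.py '[[92, 0, 0, 0, -0.1185], [92, 0, 0, 0, 0], [92, 0, 0, 0, 0]]';python3 go.py -104 0 140
```

```text
clock: 2.83
position: [553.6, 62.0, 231.3]
ee_rot: [1.779, -2.589, -0.001]
contact_force: [-0.1, -0.0, 0.0]
grip_width: 91.9
gripper_force: 0.0
clock: 3.08
position: [554.0, 61.3, 231.3]
ee_rot: [-1.916, 2.489, 0.001]
contact_force: [-0.0, -1.1, 0.5]
grip_width: 91.8
gripper_force: 0.0
t 3.08 case [-89.    7.3 231.3] yaw of tool y in case 1.574 tilt [0.0005 0.0005] j [-0.26  0.3   0.07  1.71 -0.02  1.13  2.7 ] F [-1.  -0.2  0.5] w 91.8 0.0
tool delta [15.  -7.2 91.3]
```

```bash
python3 inch.py '[[92, 0, 0, 0, 0.121], [92, 0, 0, 0, 0.121], [92, 0, 0, 0, 0.121], [92, 0, 0, 0, 0.121], [92, 0, 0, 0, 0.121], [92, 0, 0, 0, 0.121], [92, 0, 0, 0, 0.121], [92, 0, 0, 0, 0.121], [92, 0, 0, 0, 0.121], [92, 0, 0, 0, 0.121], [92, 0, 0, 0, 0.121], [92, 0, 0, 0, 0.121]]' >/dev/null; python3 inch.py '[[92, 0, 0, 0, 0.121], [92, 0, 0, 0, 0.121], [92, 0, 0, 0, 0.121], [92, 0, 0, 0, 0.121], [92, 0, 0, 0, 0.121], [92, 0, 0, 0, 0.121], [92, 0, 0, 0, 0.121], [92, 0, 0, 0, 0.121], [92, 0, 0, 0, 0.121], [92, 0, 0, 0, 0.121], [92, 0, 0, 0, 0.121], [92, 0, 0, 0, 0.121]]'>/dev/null; python3 inch.py '[[92, 0, 0, 0, 0.121], [92, 0, 0, 0, 0.121], [92, 0, 0, 0, 0], [92, 0, 0, 0, 0]]';python3 go.py -104 0 110
```

```text
clock: 5.42
position: [554.3, 60.7, 231.3]
ee_rot: [-2.49, -1.915, 0.0]
contact_force: [0.1, 0.4, -0.6]
grip_width: 91.9
gripper_force: 0.0
t 5.42 case [-89.5   6.7 231.3] yaw of tool y in case -1.5684 tilt [0.0001 0.0003] j [-0.73  0.35  0.71  1.74 -0.24  1.14 -0.21] F [ 0.5  0.  -0.6] w 91.9 0.0
tool delta [-14.5   6.7 121.3]
```

```bash
python3 inch.py '[[92, -3.5, 1.7, 30, 0.002], [92, -3.5, 1.7, 30, 0], [92, -3.5, 1.7, 30, 0], [92, -4, 1.6, 31, 0], [92, 0, 0, 0, 0], [92, 0, 0, 0, 0]]'; python3 go.py -104 0 34.5; python3 - <<'E'
from station import r, eyes, job_done
from h import *
import pickle
s=eyes.snapshot("wrist"); pickle.dump(s,open("w2.pkl","wb")); cv2.imwrite("pics/w2.png",cv2.resize(s["frame"][:,:,::-1],(800,600),interpolation=cv2.INTER_CUBIC))
E
```

```text
clock: 5.92
position: [556.3, 43.9, 109.8]
ee_rot: [-2.492, -1.911, 0.004]
contact_force: [0.7, 0.2, -0.8]
grip_width: 91.9
gripper_force: 0.0
t 5.92 case [-105.2    0.5  109.8] yaw of tool y in case -1.5716 tilt [-0.0013  0.0027] j [-0.63  0.48  0.64  1.89 -0.36  0.89 -0.08] F [ 0.4 -0.6 -0.8] w 91.9 0.0
tool delta [ 1.3  0.7 75.3]
```

View pics/w2.png

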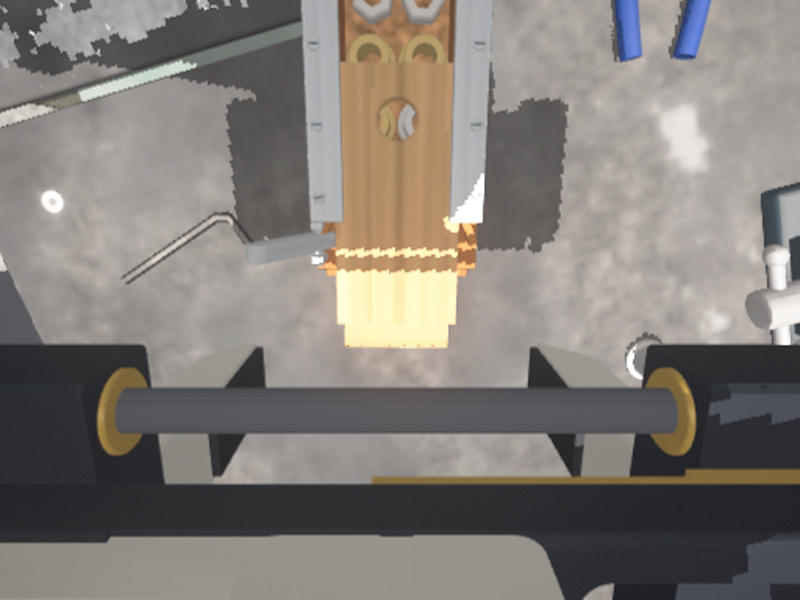

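The wrist view shows the tongue end at row 347, columns 345–449. The step is at row 324, columns 336–457, and the lip ends are at row 222, columns 342 and 452. I'll work these out as positions.

```bash
python3 - <<'E'
from go import *
import pickle
w2=pickle.load(open("w2.pkl","rb"));w1=pickle.load(open("w1.pkl","rb")); k=.64
o,p,Rm,C=st(); c=lambda X:np.round(C.T@(np.array(X)-[P[0],P[1],0]),1)
for n,u,v,z in (("tongL",345,347,37.5),("tongR",449,347,37.5),("stepL",336.5,324,42),("stepR",457,324,42),("lipL",342,222,49.5),("lipR",452,222,49.5),("tailL",342,62,42),("tailR",453,62,42),("hole",396,119,42)): print(n,c(atz(w2,u*k,v*k,z)))
for n,a,b in (("tongL",(345,347),(348,230)),("tongR",(449,347),(349,300)),("hole",(396,119),(499,271)),("lipR",(452,222),(436,308)),("latchtip",(248,252),(432,186))):
    X,e=tri([(w2,a[0]*k,a[1]*k),(w1,b[0]*k,b[1]*k)]); print(n,c(X),np.round(e,1))
E
```

```text
tongL [-131.1   27.8   37.5]
tongR [-131.1  -28.8   37.5]
stepL [-116.6   31.5   42. ]
stepR [-116.5  -32.2   42. ]
lipL [-62.3  26.2  49.5]
lipR [-62.3 -27.1  49.5]
tailL [10.3 24.9 42. ]
tailR [ 10.3 -26.3  42. ]
hole [-14.5   0.   42. ]
tongL [-130.7   27.6   38.8] [0.1 0.1]
tongR [-130.   -27.9   39.1] [0.8 0.8]
hole [-14.4   0.   41.2] [0. 0.]
lipR [-62.1 -27.   54. ] [0.5 0.5]
latchtip [-71.8  63.1  81.2] [0. 0.]
```

```bash
python3 inch.py '[[92, 1.3, 1, 25, 0], [92, 0, 0, 25, 0], [92, 0, 0, 25, 0], [92, 0, 0, 0, 0], [92, 0, 0, 0, 0]]'; python3 go.py -104 -0.4 34.5
```

```text
clock: 6.38
position: [559.2, 45.4, 36.6]
ee_rot: [-2.493, -1.911, -0.001]
contact_force: [0.8, -0.2, 1.4]
grip_width: 91.8
gripper_force: 0.0
t 6.38 case [-103.    -2.    36.6] yaw of tool y in case -1.5718 tilt [ 0.0005 -0.0003] j [-0.57  0.58  0.56  1.94 -0.45  0.74 -0.01] F [ 0.1 -0.8  1.4] w 91.8 0.0
tool delta [-1.  -1.6  2.1]
```

```bash
python3 inch.py '[[92, -1, -1.6, 2, 0], [92, 0, 0, 0, 0], [60, 0, 0, 0, 0], [60, 0, 0, 0, 0], [50, 0, 0, 0, 0], [50, 0, 0, 0, 0], [50, 0, 0, 0, 0], [50, 0, 0, 0, 0]]' 30; python3 go.py -104 -0.4 34.5
```

```text
clock: 7.05
position: [556.8, 44.5, 33.4]
ee_rot: [-2.494, -1.91, -0.0]
contact_force: [-0.9, 0.9, -0.4]
grip_width: 56.4
gripper_force: 0.0
t 7.05 case [-1.045e+02  1.000e-01  3.340e+01] yaw of tool y in case -1.5726 tilt [0. 0.] j [-0.57  0.58  0.56  1.95 -0.45  0.73 -0.  ] F [ 0.6  1.1 -0.4] w 56.4 0.0
tool delta [ 0.5  0.5 -1.1]
```

```bash
python3 inch.py '[[50, 0, 0, 0, 0], [50, 0, 0, 0, 0]]' 30; python3 go.py; python3 - <<'E'
from station import r, eyes, job_done
from h import *
s=eyes.snapshot("wrist"); a=s["frame"][:,:,::-1]
t=eyes.snapshot("top")["frame"][150:220,150:260,::-1]
cv2.imwrite("pics/w3.png",np.vstack([cv2.resize(a[100:330,100:420],(640,360)),cv2.resize(t,(640,240),interpolation=cv2.INTER_CUBIC)]))
E
```

```text
clock: 7.22
position: [556.8, 44.4, 33.3]
ee_rot: [-2.494, -1.91, 0.0]
contact_force: [0.5, 0.4, 0.6]
grip_width: 50.1
gripper_force: 0.0
t 7.22 case [-1.045e+02  1.000e-01  3.330e+01] yaw of tool y in case -1.5726 tilt [-0.0001  0.0001] j [-0.57  0.58  0.56  1.95 -0.45  0.73 -0.  ] F [ 0.5 -0.4  0.6] w 50.1 0.0
```

View pics/w3.png

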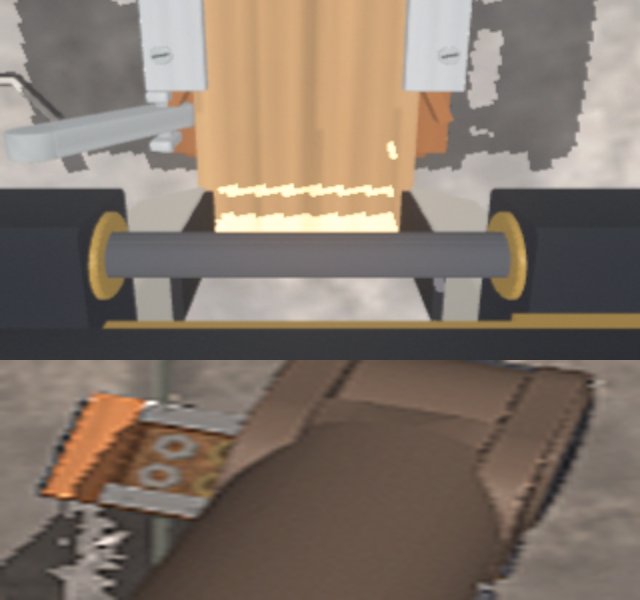

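```bash
python3 - <<'E'
from go import *
o,p,Rm,C=st(); s=eyes.snapshot("wrist")
f=lambda X:np.round(proj(s,[X])[0]-[100,100],1)*[2,360/230]
print("clock",o['clock'])
for q in ([0,25,0],[0,-25,0],[0,25,-19],[9.5,25,0],[-9.5,25,0],[9.5,25,-40],[0,44,-40]): print(q,f(p+Rm@q))
for q in ([-131,28,37.5],[-131,-28,37.5],[-116,31,42],[-116,-31,42],[-104,31,42],[-62,26,49.5]): print("case",q,f(C@np.array(q)+[P[0],P[1],0]))
E
```

```text
clock 7.3167
[0, 25, 0] [387.2       193.6173913]
[0, -25, 0] [222.2        193.46086957]
[0, 25, -19] [395.8        212.86956522]
[9.5, 25, 0] [388.2        170.29565217]
[-9.5, 25, 0] [386.2        216.46956522]
[9.5, 25, -40] [409.6        210.99130435]
[0, 44, -40] [486.8        239.79130435]
case [-131, 28, 37.5] [214.         260.92173913]
case [-131, -28, 37.5] [396.4        260.76521739]
case [-116, 31, 42] [199.6        230.55652174]
case [-116, -31, 42] [410.6        230.55652174]
case [-104, 31, 42] [197.8        200.66086957]
case [-62, 26, 49.5] [204.8        90.7826087]
```

```bash
python3 - <<'E'
from go import *
import pickle
o,p,Rm,C=st(); s=eyes.snapshot("wrist"); w2=pickle.load(open("w2.pkl","rb"))
# camera rigid in tool: tool-frame projection
Rc=np.array(s["R"])@Rm; tc=np.array(s["R"])@p+s["t"]
print("cam in tool",np.round(-Rc.T@tc,1),"axis",np.round(Rc[2],3),np.round(s["K"][0],1))
for y in (46,25):
  for z in (0,-10,-19,-30,-40):
    for x in (9.5,-9.5):
      c=Rc@[x,y,z]+tc; q=(np.array(s["K"])@c)/c[2]; print(y,z,x,"full800:",np.round(q[:2]/.64,0))
a=s["frame"][:,:,::-1]; cv2.imwrite("pics/w4.png",cv2.resize(a[190:320,100:420],(800,325),interpolation=cv2.INTER_CUBIC))
E
```

```text
cam in tool [  67.1    0.7 -177.9] axis [-0.254 -0.     0.967] [312.2   0.  253.3]
46 0 9.5 full800: [514. 326.]
46 0 -9.5 full800: [511. 372.]
46 -10 9.5 full800: [521. 335.]
46 -10 -9.5 full800: [518. 383.]
46 -19 9.5 full800: [527. 343.]
46 -19 -9.5 full800: [524. 394.]
46 -30 9.5 full800: [536. 355.]
46 -30 -9.5 full800: [532. 408.]
46 -40 9.5 full800: [545. 367.]
46 -40 -9.5 full800: [541. 423.]
25 0 9.5 full800: [460. 326.]
25 0 -9.5 full800: [458. 372.]
25 -10 9.5 full800: [463. 335.]
25 -10 -9.5 full800: [461. 383.]
25 -19 9.5 full800: [466. 343.]
25 -19 -9.5 full800: [464. 394.]
25 -30 9.5 full800: [471. 355.]
25 -30 -9.5 full800: [469. 408.]
25 -40 9.5 full800: [476. 367.]
25 -40 -9.5 full800: [474. 423.]
```

View pics/w4.png

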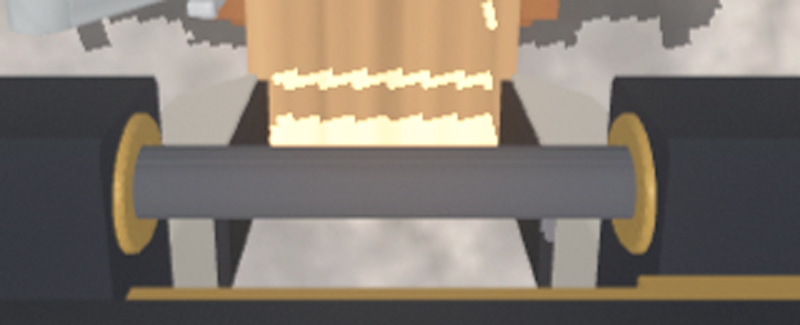

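The crop shows the board narrowing at crop row 80, which may be the tongue step further in than I expected. I'll check numerically whether the cover moved, using the hole position and the centre-line profile.

```bash
python3 - <<'E'
from go import *
import pickle
o,p,Rm,C=st(); s=eyes.snapshot("wrist"); w2=pickle.load(open("w2.pkl","rb"))
for n,S_ in (("now",s),("w2",w2)):
    f=cv2.cvtColor(S_["frame"],cv2.COLOR_RGB2GRAY).astype(int)
    print(n,"col254",f[0:160:4,254].tolist())
c=lambda x,y,z:np.round(proj(s,[C@np.array([x,y,z])+[P[0],P[1],0]])[0],1)
print("pred hole",c(-14.5,0,42),"tail",c(10.5,0,42),"hole -+15",c(0.5,0,42),"tong",c(-131,0,36),"step",c(-116,0,42))
f=s["frame"]
for v in range(205,250,5): print(v,[tuple(f[v,u]) for u in (196,200,204,208,212)])
E
```

```text
now col254 [142, 142, 154, 154, 154, 155, 154, 154, 154, 156, 144, 128, 149, 154, 157, 155, 182, 196, 194, 167, 125, 154, 155, 155, 156, 156, 155, 155, 155, 155, 155, 155, 154, 156, 154, 153, 154, 154, 153, 155]
w2 col254 [132, 124, 127, 129, 117, 134, 132, 124, 122, 125, 133, 133, 133, 134, 134, 132, 119, 135, 135, 134, 135, 128, 109, 133, 133, 135, 133, 133, 134, 134, 133, 135, 135, 136, 134, 134, 136, 137, 137, 137]
pred hole [252.2  62.3] tail [252.1   7.1] hole -+15 [252.1  29.7] tong [252.6 265.5] step [252.5 247.3]
205 [(np.uint8(120), np.uint8(115), np.uint8(109)), (np.uint8(221), np.uint8(177), np.uint8(129)), (np.uint8(225), np.uint8(182), np.uint8(134)), (np.uint8(218), np.uint8(173), np.uint8(128)), (np.uint8(210), np.uint8(168), np.uint8(123))]
210 [(np.uint8(201), np.uint8(191), np.uint8(185)), (np.uint8(221), np.uint8(179), np.uint8(131)), (np.uint8(225), np.uint8(182), np.uint8(133)), (np.uint8(218), np.uint8(176), np.uint8(130)), (np.uint8(211), np.uint8(167), np.uint8(122))]
215 [(np.uint8(208), np.uint8(196), np.uint8(192)), (np.uint8(221), np.uint8(179), np.uint8(
[... 854 characters left out ...]
5))]
235 [(np.uint8(148), np.uint8(142), np.uint8(135)), (np.uint8(71), np.uint8(63), np.uint8(59)), (np.uint8(71), np.uint8(61), np.uint8(55)), (np.uint8(220), np.uint8(175), np.uint8(128)), (np.uint8(215), np.uint8(170), np.uint8(125))]
240 [(np.uint8(67), np.uint8(60), np.uint8(57)), (np.uint8(68), np.uint8(60), np.uint8(55)), (np.uint8(70), np.uint8(61), np.uint8(54)), (np.uint8(251), np.uint8(228), np.uint8(169)), (np.uint8(255), np.uint8(254), np.uint8(228))]
245 [(np.uint8(68), np.uint8(60), np.uint8(58)), (np.uint8(68), np.uint8(60), np.uint8(54)), (np.uint8(69), np.uint8(60), np.uint8(54)), (np.uint8(255), np.uint8(251), np.uint8(207)), (np.uint8(255), np.uint8(254), np.uint8(231))]
```

The hole is at row 61 against 62 predicted, so the cover has not moved. The visible fingertips closed above the board: in the w2 and w4 pictures they sit about 20 mm behind the reported TCP. I'll open, shift outward so the body clears the latch, and go lower while watching the force.

```bash
python3 inch.py '[[92, 0, 0, 0, 0], [92, 0, 0, 0, 0], [92, 0, 0, 0, 0], [92, 0, 0, 0, 0], [92, 0, 0, 0, 0], [92, -5, 0, 0, 0], [92, -5.5, 0, 0, 0], [92, 0, 0, 0, 0]]' ; python3 inch.py '[[92, 0, 0.5, 6, 0], [92, 0, 0, 6, 0], [92, 0, 0, 6, 0], [92, 0, 0, 0, 0], [92, 0, 0, 0, 0]]'; python3 go.py -115 -0.4 16; python3 inch.py '[[75, 0, 0, 0, 0], [50, 0, 0, 0, 0], [50, 0, 0, 0, 0], [50, 0, 0, 0, 0], [50, 0, 0, 0, 0], [50, 0, 0, 0, 0], [50, 0, 0, 0, 0], [50, 0, 0, 0, 0]]' 30; python3 go.py
```

```text
clock: 8.13
position: [553.7, 32.6, 33.4]
ee_rot: [2.495, 1.908, -0.001]
contact_force: [0.1, -0.5, -0.9]
grip_width: 91.5
gripper_force: 0.0
clock: 8.55
position: [554.1, 34.3, 14.6]
ee_rot: [-2.493, -1.91, 0.002]
contact_force: [0.1, 0.3, 0.2]
grip_width: 92.1
gripper_force: 0.0
t 8.55 case [-115.1    0.2   14.6] yaw of tool y in case -1.5725 tilt [-0.0005  0.0012] j [-0.53  0.61  0.54  1.97 -0.47  0.69  0.03] F [ 0.4 -0.   0.2] w 92.1 0.0
tool delta [ 0.1  0.6 -1.4]
clock: 9.22
position: [554.7, 34.3, 15.4]
ee_rot: [-2.494, -1.91, -0.0]
contact_force: [-0.0, 0.5, 1.7]
grip_width: 60.9
gripper_force: 30.0
t 9.22 case [-115.    -0.4   15.4] yaw of tool y in case -1.5726 tilt [ 0.0001 -0.0001] j [-0.53  0.61  0.54  1.97 -0.47  0.69  0.03] F [0.4 0.1 1.7] w 60.9 30.0
```

```bash
python3 inch.py '[[50, 0, 0, 0, 0], [50, -5, 0, 0, 0], [50, -10, 0, 0, 0], [50, -10, 0, 0, 0], [50, -10, 0, 0, 0], [50, 0, 0, 0, 0]]' 45; python3 go.py;  python3 inch.py '[[50, -12, 0, 0, 0], [50, -12, 0, 0, 0], [50, -12, 0, 0, 0], [50, -12, 0, 0, 0], [50, -12, 0, 0, 0], [50, -10, 0, 0, 0], [50, 0, 0, 0, 0], [50, 0, 0, 0, 0]]' ; python3 go.py
```

```text
clock: 9.72
position: [544.4, -3.3, 15.4]
ee_rot: [2.497, 1.905, -0.002]
contact_force: [0.3, -0.4, 0.2]
grip_width: 60.3
gripper_force: 45.0
t 9.72 case [-153.9   -0.2   15.4] yaw of tool y in case -1.5766 tilt [-0.0016  0.0001] j [-0.47  0.59  0.54  1.99 -0.47  0.68  0.09] F [-0.3 -0.4  0.2] w 60.3 45.0
clock: 10.38
position: [527.0, -67.9, 15.3]
ee_rot: [-2.495, -1.908, 0.0]
contact_force: [0.4, 0.8, -1.2]
grip_width: 60.6
gripper_force: 45.0
t 10.38 case [-2.207e+02 -1.000e-01  1.530e+01] yaw of tool y in case -1.5741 tilt [0.0001 0.0002] j [-0.35  0.57  0.53  2.03 -0.46  0.66  0.21] F [ 0.9 -0.1 -1.2] w 60.6 45.0
```

```bash
python3 inch.py '[[50, 0, 0, -15, 0], [50, 0, 0, -20, 0], [50, -10, 20, -20, 0], [50, -10, 25, -15, 0], [50, -12, 30, -5, 0], [50, -10, 25, 0, 0], [50, 0, 0, 0, 0]]' >/dev/null; python3 inch.py '[[50, 0, 0, 0, -0.1208], [50, 0, 0, 0, -0.1208], [50, 0, 0, 0, -0.1208], [50, 0, 0, 0, -0.1208], [50, 0, 0, 0, -0.1208], [50, 0, 0, 0, -0.1208], [50, 0, 0, 0, -0.1208], [50, 0, 0, 0, -0.1208], [50, 0, 0, 0, -0.1208], [50, 0, 0, 0, -0.1208], [50, 0, 0, 0, -0.1208], [50, 0, 0, 0, -0.1208]]'>/dev/null; python3 inch.py '[[50, 0, 0, 0, -0.1208], [50, 0, 0, 0, 0], [50, 0, 0, 0, 0]]';  python3 go.py -262.4 -100.3 0;  python3 - <<'E'
from station import r, eyes, job_done
from h import *
a=eyes.snapshot("scene")["frame"][120:330,140:420,::-1]
cv2.imwrite("pics/s5.png",cv2.resize(a,(800,600),interpolation=cv2.INTER_CUBIC))
E
```

```text
clock: 12.22
position: [612.8, -132.9, 90.1]
ee_rot: [-0.418, -3.113, -0.001]
contact_force: [0.2, 0.0, -1.3]
grip_width: 60.4
gripper_force: 45.0
t 12.22 case [-261.4  -99.8   90.1] yaw of tool y in case -0.0052 tilt [0.0007 0.0005] j [ 0.02  0.55  0.16  1.71 -0.11  0.9   1.53] F [ 0.1 -0.1 -1.3] w 60.4 45.0
tool delta [-0.5 -1.  90.1]
```

View pics/s5.png

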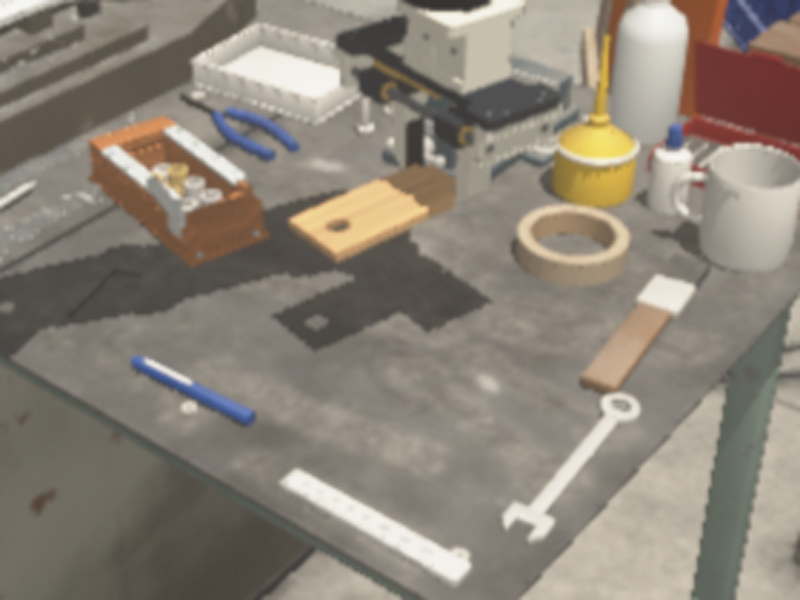

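The scene view shows the cover gripped level by its tongue end, with the hole at crop (340,224). The case is open and the latch still leans out. I'll check droop from the hole position, then lower with force watch.

```bash
python3 - <<'E'
from go import *
s=eyes.snapshot("scene"); print(proj(s,[[515.2,-106.7,z] for z in (97,107,117,127)]))
E
python3 inch.py '[[50, 0, 0, 20, 0], [50, 0, 0, 20, 0], [50, 0, 0, 20, 0], [50, 0, 0, 15, 0], [50, 0, 0, 0, 0], [50, 0, 0, 0, 0]]'; python3 go.py
```

```text
[[258.26917081 202.2229599 ]
 [258.2421364  198.40779778]
 [258.21484521 194.55639904]
 [258.18729357 190.66824496]]
clock: 12.82
position: [612.3, -133.4, 14.8]
ee_rot: [-0.416, -3.112, 0.0]
contact_force: [0.7, -0.1, -0.1]
grip_width: 60.7
gripper_force: 45.0
t 12.82 case [-262.   -99.5   14.8] yaw of tool y in case -0.0037 tilt [-0.0003  0.0017] j [ 0.03  0.64  0.14  1.76 -0.13  0.75  1.55] F [ 0.1 -0.7 -0.1] w 60.7 45.0
```

```bash
python3 inch.py '[[50, 0, 0, 6, 0], [50, 0, 0, 5, 0], [50, 0, 0, 3, 0], [50, 0, 0, 0, 0]]' |egrep 'posi|contact'; python3 inch.py '[[50, 0, 0, 2, 0], [50, 0, 0, 2, 0], [50, 0, 0, 0, 0]]' |egrep 'posi|contact'; python3 inch.py '[[50, 0, 0, 2, 0], [50, 0, 0, 2, 0], [50, 0, 0, 0, 0]]' |egrep 'posi|contact'
```

```text
position: [612.6, -133.7, 1.0]
contact_force: [0.2, -0.2, -0.6]
position: [612.7, -133.7, -2.9]
contact_force: [-0.2, -0.0, -1.7]
position: [612.6, -133.6, -7.1]
contact_force: [0.0, -0.7, -0.9]
```

```bash
for i in 1 ; do python3 inch.py '[[50, 0, 0, 2, 0], [50, 0, 0, 2, 0], [50, 0, 0, 0, 0]]' |egrep 'posi|contact'; python3 inch.py '[[50, 0, 0, 2, 0], [50, 0, 0, 0, 0], [50, 0, 0, 0, 0]]' |egrep 'posi|contact'; python3 inch.py '[[50, 0, 0, 2, 0], [50, 0, 0, 0, 0], [50, 0, 0, 0, 0]]' |egrep 'posi|contact';done
```

```text
position: [612.6, -133.7, -11.1]
contact_force: [0.2, -0.1, -0.8]
position: [612.7, -133.8, -12.8]
contact_force: [-0.4, 0.2, -0.3]
position: [612.8, -133.7, -14.8]
contact_force: [0.1, -0.1, -0.7]
```

```bash
python3 inch.py '[[50, 0, 0, 1.5, 0], [50, 0, 0, 0, 0], [50, 0, 0, 0, 0]]' |egrep 'posi|contact'; python3 inch.py '[[50, 0, 0, 1.5, 0], [50, 0, 0, 0, 0], [50, 0, 0, 0, 0]]' |egrep 'posi|contact'
```

```text
position: [612.8, -133.7, -16.2]
contact_force: [-0.2, -1.0, -0.2]
position: [612.8, -133.8, -17.7]
contact_force: [0.0, -0.4, -0.7]
```

```bash
python3 inch.py '[[50, 0, 0, 1.2, 0], [50, 0, 0, 0, 0], [50, 0, 0, 0, 0]]' |egrep 'posi|contact'; python3 - <<'E'
from go import *
o,p,Rm,C=st(); s=eyes.snapshot("scene")
print("pred hole px",proj(s,[[515.5,-107.5,z] for z in (0,8,18)]))
cv2.imwrite("pics/s6.png",cv2.resize(s["frame"][150:290,200:360,::-1],(686,600),interpolation=cv2.INTER_CUBIC))
E
```

```text
position: [612.9, -133.8, -18.6]
contact_force: [-1.2, 0.6, 4.4]
pred hole px [[258.86772231 237.51517829]
 [258.84921958 234.72635025]
 [258.82590229 231.21184751]]
```

View pics/s6.png

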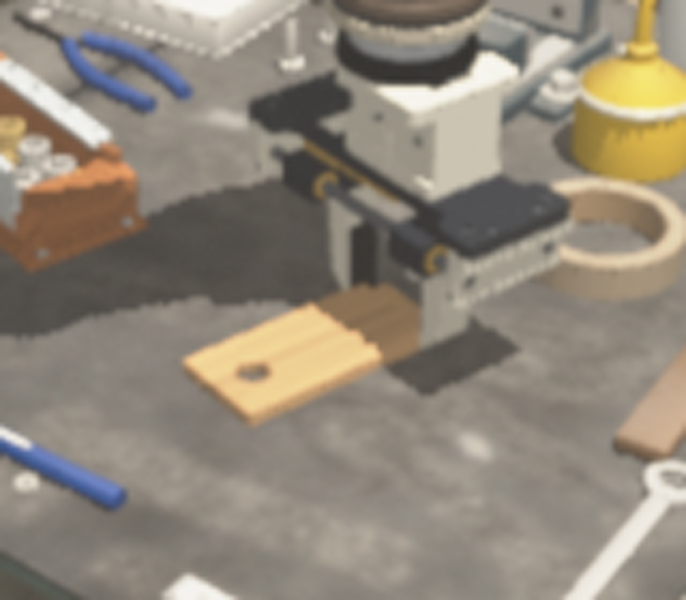

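The force of 4.4 N at TCP z = -18.6 and the picture (hole at crop (254,371)) show the cover flat on the bench. I'll release, lift, move to the tail end and turn half round.

```bash
python3 inch.py '[[92, 0, 0, 0, 0], [92, 0, 0, 0, 0], [92, 0, 0, 0, 0], [92, 0, 0, 0, 0], [92, 0, 0, 0, 0], [92, 0, 0, -20, 0], [92, 0, 0, -25, 0], [92, 25, 0, -15, 0], [92, 30, 0, 0, 0], [92, 30, 0, 0, 0], [92, 28, 0, 0, 0], [92, 0, 0, 0, 0]]'|egrep 'posi|grip_w'; python3 inch.py '[[92, 0, 0, 0, 0.121], [92, 0, 0, 0, 0.121], [92, 0, 0, 0, 0.121], [92, 0, 0, 0, 0.121], [92, 0, 0, 0, 0.121], [92, 0, 0, 0, 0.121], [92, 0, 0, 0, 0.121], [92, 0, 0, 0, 0.121], [92, 0, 0, 0, 0.121], [92, 0, 0, 0, 0.121], [92, 0, 0, 0, 0.121], [92, 0, 0, 0, 0.121]]' >/dev/null; python3 inch.py '[[92, 0, 0, 0, 0.121], [92, 0, 0, 0, 0.121], [92, 0, 0, 0, 0.121], [92, 0, 0, 0, 0.121], [92, 0, 0, 0, 0.121], [92, 0, 0, 0, 0.121], [92, 0, 0, 0, 0.121], [92, 0, 0, 0, 0.121], [92, 0, 0, 0, 0.121], [92, 0, 0, 0, 0.121], [92, 0, 0, 0, 0.121], [92, 0, 0, 0, 0.121]]'>/dev/null; python3 inch.py '[[92, 0, 0, 0, 0.121], [92, 0, 0, 0, 0.115], [92, 0, 0, 0, 0], [92, 0, 0, 0, 0]]';python3 go.py -262.3 13 -18
python3 - <<'E'
from go import *
o,p,Rm,C=st(); s=eyes.snapshot("top"); f=s["frame"]
m=cv2.inRange(cv2.cvtColor(f,cv2.COLOR_RGB2HSV),(8,60,150),(28,255,255)); n,l,st_,ce=cv2.connectedComponentsWithStats(m)
for i in range(1,n):
    if st_[i,4]>60: print(st_[i],ce[i],C.T@(atz(s,*ce[i],8)-[P[0],P[1],0]))
E
```

```text
position: [497.4, -102.8, 40.6]
grip_width: 91.8
clock: 18.53
position: [503.8, -104.3, 40.9]
ee_rot: [3.115, -0.405, -0.0]
contact_force: [-0.1, 0.2, 0.3]
grip_width: 91.6
gripper_force: 0.0
t 18.53 case [-261.9   12.8   40.9] yaw of tool y in case -3.1382 tilt [-0.0008  0.0002] j [-0.59  0.68  1.03  2.07 -0.8   0.85 -0.91] F [0.2 0.2 0.3] w 91.6 0.0
tool delta [-0.2  0.3 58.9]
[286  70  27  27 472] [299.26694915  84.38983051] [-211.17444229 -351.42762403    8.        ]
[298 111  35  34 419] [314.76133652 127.48448687] [-284.34091702 -241.66899968    8.        ]
[346 142  16  42 409] [353.42298289 162.82885086] [-413.672079   -171.78297617    8.        ]
[157 159  52  36 713] [178.88499299 179.14446003] [45.89470602 -1.89456021  8.        ]
[211 174  22  20 184] [221.41847826 182.89673913] [-71.4060702  -22.19179541   8.        ]
[230 355  44  13  86] [252.03488372 359.95348837] [-277.03695174  419.32617719    8.        ]
```

```bash
python3 inch.py '[[92, 0, 0, 20, 0], [92, 0, 0, 20, 0], [92, 0, 0, 13, 0], [92, 0, 0, 0, 0], [92, 0, 0, 0, 0]]'|egrep 'contact|posi'; python3 go.py -262.3 12.8 -17.5
```

```text
position: [503.4, -104.4, -11.9]
contact_force: [0.9, -0.5, 0.7]
t 19.0 case [-262.2   13.2  -11.9] yaw of tool y in case -3.1406 tilt [0.0001 0.0009] j [-0.52  0.75  0.92  2.1  -0.91  0.76 -0.83] F [-0.3 -1.   0.7] w 91.7 0.0
tool delta [0.4 0.1 5.6]
```

```bash
python3 inch.py '[[92, 0.3, 0, 3, 0], [92, 0, 0, 2.5, 0], [92, 0, 0, 0, 0], [75, 0, 0, 0, 0], [50, 0, 0, 0, 0], [50, 0, 0, 0, 0], [50, 0, 0, 0, 0], [50, 0, 0, 0, 0], [50, 0, 0, 0, 0], [50, 0, 0, 0, 0]]' 45; python3 go.py; python3 inch.py '[[50, 0, 0, -10, 0], [50, 0, 0, -20, 0], [50, 0, 0, -30, 0], [50, 0, 0, -30, 0], [50, 0, 0, 0, 0]]'; python3 go.py
```

```text
clock: 19.83
position: [504.1, -104.4, -17.3]
ee_rot: [-3.115, 0.411, -0.0]
contact_force: [-0.4, -0.0, 0.8]
grip_width: 61.2
gripper_force: 45.0
t 19.83 case [-261.9   12.6  -17.3] yaw of tool y in case 3.141 tilt [ 0.0001 -0.0001] j [-0.51  0.76  0.91  2.1  -0.92  0.75 -0.83] F [-0.2  0.4  0.8] w 61.2 45.0
clock: 20.25
position: [506.2, -105.9, 77.4]
ee_rot: [3.114, -0.413, 0.009]
contact_force: [0.6, -0.9, -1.7]
grip_width: 60.8
gripper_force: 45.0
t 20.25 case [-262.8   10.1   77.4] yaw of tool y in case 3.1399 tilt [ 0.0004 -0.0056] j [-0.63  0.64  1.09  2.04 -0.73  0.91 -0.97] F [-0.7 -0.9 -1.7] w 60.8 45.0
```

```bash
python3 inch.py '[[50, 0, 0, 0, -0.1208], [50, 0, 0, 0, -0.1208], [50, 0, 0, 0, -0.1208], [50, 0, 0, 0, -0.1208], [50, 0, 0, 0, -0.1208], [50, 0, 0, 0, -0.1208], [50, 0, 0, 0, -0.1208], [50, 0, 0, 0, -0.1208], [50, 0, 0, 0, -0.1208], [50, 0, 0, 0, -0.1208], [50, 0, 0, 0, -0.1208], [50, 0, 0, 0, -0.1208]]'>/dev/null; python3 inch.py '[[50, 0, 0, 0, -0.1208], [50, 0, 0, 0, 0], [50, 0, 0, 0, 0]]'>/dev/null;  python3 go.py -206 -0.4 32
```

```text
t 21.5 case [-262.2   12.8   72.8] yaw of tool y in case -1.576 tilt [0.0003 0.0001] j [-0.37  0.47  0.64  2.03 -0.41  0.76  0.25] F [-0.4 -0.6 -0.9] w 60.9 45.0
tool delta [56.2 12.9 40.8]
```

```bash
python3 inch.py '[[50, 14, 4, 0, -0.005], [50, 20, 4, 10, 0], [50, 22, 5, 20, 0], [50, 0, 0, 10, 0], [50, 0, 0, 0, 0], [50, 0, 0, 0, 0]]'>/dev/null;  python3 go.py -206 -0.4 24; python3 - <<'E'
from go import *
o,p,Rm,C=st(); s=eyes.snapshot("wrist"); 
c=lambda x,y,z:np.round(proj(s,[C@np.array([x,y,z])+[P[0],P[1],0]])[0]/.64,1)
print("tongue pred (800px)",c(-77,28,52),c(-77,-28,52),"10 lower",c(-77,-28,42),"lip",c(-62,26,49.5),c(-62,-26,49.5))
cv2.imwrite("pics/w7.png",cv2.resize(s["frame"][:,:,::-1],(800,600),interpolation=cv2.INTER_CUBIC))
E
```

```text
t 22.0 case [-204.9    0.5   31.6] yaw of tool y in case -1.5664 tilt [-0.001   0.0021] j [-0.42  0.56  0.59  2.01 -0.47  0.71  0.21] F [-0.3 -0.2 -0.3] w 61.1 45.0
tool delta [-1.1  0.9  7.6]
tongue pred (800px) [297.7 -53.9] [497.4 -53. ] 10 lower [490.8 -38.3] lip [ 304.2 -112.1] [ 491.5 -111.3]
```

View pics/w7.png

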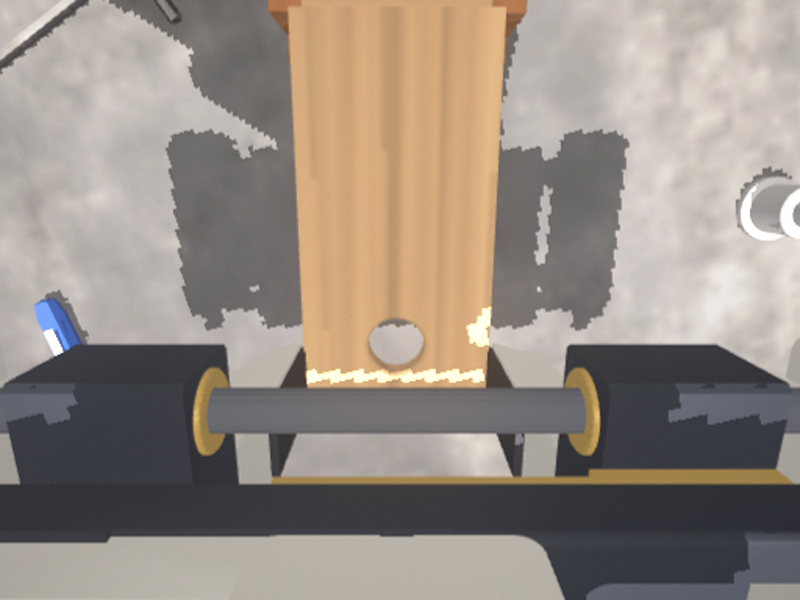

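The picture shows the cover held squarely, hole at (397,342), step at row 6, columns 288–507. I'll work out its tilt from the widths.

```bash
python3 - <<'E'
from go import *
o,p,Rm,C=st(); s=eyes.snapshot("wrist"); k=.64
c=lambda u,v,z:C.T@(atz(s,u*k,v*k,z)-[P[0],P[1],0])
for z in (48,52,56,60,64):
    a,b=c(288,6,z),c(507,6,z); h=c(397,342,z); a2,b2=c(302,300,z),c(492,300,z)
    print(z,"step x",a[0].round(1),"y",a[1].round(1),b[1].round(1),"w",(a-b)[1].round(1),"| hole",h.round(1),"| row300 x",a2[0].round(1),"w",(a2-b2)[1].round(1))
E
```

```text
48 step x -91.4 y 31.8 -33.2 w 65.0 | hole [-196.9   -1.    48. ] | row300 x -181.7 w 65.4
52 step x -92.5 y 31.0 -32.4 w 63.4 | hole [-195.4   -1.    52. ] | row300 x -180.7 w 63.8
56 step x -93.7 y 30.2 -31.6 w 61.8 | hole [-194.   -1.   56.] | row300 x -179.6 w 62.1
60 step x -94.8 y 29.4 -30.8 w 60.2 | hole [-192.6   -1.    60. ] | row300 x -178.5 w 60.5
64 step x -96.0 y 28.6 -30.0 w 58.6 | hole [-191.1   -1.    64. ] | row300 x -177.5 w 58.9
```

```bash
python3 inch.py '[[50, 0, -0.3, 6, 0.003], [50, 0, 0, 6, 0], [50, 0, 0, 1.5, 0], [50, 0, 0, 0, 0], [50, 0, 0, 0, 0]]'>/dev/null;  python3 go.py -190 -0.4 18; python3 inch.py '[[50, 8, 0, 0, 0], [50, 8, 0, 0, 0], [50, 8, 0, 0, 0], [50, 0, 0, 0, 0], [50, 0, 0, 0, 0]]'>/dev/null;  python3 go.py -170 -0.4 17.5
```

```text
t 22.52 case [-2.062e+02  1.000e-01  1.910e+01] yaw of tool y in case -1.5704 tilt [-0.      0.0002] j [-0.4   0.58  0.57  2.02 -0.49  0.68  0.22] F [ 0.9  0.5 -1.3] w 61.3 45.0
tool delta [16.2  0.5  1.1]
t 22.93 case [-1.807e+02  1.000e-01  1.910e+01] yaw of tool y in case -1.5678 tilt [ 0.0002 -0.    ] j [-0.45  0.58  0.57  2.01 -0.49  0.68  0.18] F [-0.5 -0.5 -1.6] w 60.9 45.0
tool delta [10.7  0.6  1.6]
```

```bash
python3 inch.py '[[50, 4, 0.4, 0.8, 0], [50, 4, 0, 0, 0], [50, 4, 0, 0, 0], [50, 4, 0, 0, 0], [50, 0, 0, 0, 0]]'>/dev/null;  python3 go.py -150 -0.4 17.5; python3 inch.py '[[50, 6, 0, 0, 0], [50, 6, 0, 0, 0], [50, 6, 0, 0, 0], [50, 0, 0, 0, 0]]'>/dev/null;  python3 go.py -118 -0.4 17
```

```text
t 23.35 case [-164.7   -0.3   18.3] yaw of tool y in case -1.5687 tilt [0.0005 0.0001] j [-0.48  0.59  0.57  2.   -0.5   0.69  0.15] F [ 1.   0.3 -1.1] w 61.3 45.0
tool delta [14.7  0.2  0.8]
t 23.68 case [-145.9   -0.2   18.2] yaw of tool y in case -1.5678 tilt [0.0009 0.0001] j [-0.51  0.6   0.57  1.99 -0.5   0.69  0.12] F [ 0.3 -0.1 -1.2] w 61.0 45.0
tool delta [27.9  0.3  1.3]
```

```bash
python3 inch.py '[[50, 7, 0, 0.5, 0], [50, 7, 0, 0.5, 0], [50, 7, 0, 0, 0], [50, 6.5, 0, 0, 0], [50, 0, 0, 0, 0], [50, 0, 0, 0, 0]]'>/dev/null;  python3 go.py; python3 inch.py '[[92, 0, 0, 0, 0], [92, 0, 0, 0, 0], [92, 0, 0, 0, 0], [92, 0, 0, 0, 0], [92, 0, 0, 0, 0], [92, 0, 0, 0, 0]]' ; python3 go.py -210 -4 60
```

```text
t 24.18 case [-119.8   -0.2   17.3] yaw of tool y in case -1.5687 tilt [0.0001 0.    ] j [-0.55  0.61  0.58  1.97 -0.5   0.7   0.07] F [-1.   0.2  0.4] w 61.0 45.0
clock: 24.68
position: [553.1, 28.9, 17.4]
ee_rot: [2.492, 1.913, 0.0]
contact_force: [-0.4, 0.8, 0.8]
grip_width: 91.0
gripper_force: 0.0
t 24.68 case [-120.6   -0.3   17.4] yaw of tool y in case -1.5701 tilt [ 0.0001 -0.0001] j [-0.55  0.61  0.58  1.97 -0.5   0.7   0.07] F [0.7 0.6 0.8] w 91.0 0.0
tool delta [-89.4   3.6 -42.6]
```

```bash
python3 inch.py '[[92, 0, 0, -20, 0], [92, 0, 0, -25, 0], [40, -25, 0, -5, 0], [0, -30, 1, 0, 0], [0, -30, 1, 0, -0.12], [0, 0, 0, 0, -0.12], [0, 0, 0, 0, -0.12], [0, 0, 0, 0, -0.12], [0, 0, 0, 0, -0.12], [0, 0, 0, 0, -0.12], [0, 0, 0, 0, -0.12], [0, 0, 0, 0, -0.12]]' >/dev/null; python3 inch.py '[[0, 0, 0, 0, -0.12], [0, 0, 0, 0, -0.12], [0, 0, 0, 0, -0.12], [0, 0, 0, 0, -0.12], [0, 0, 0, 0, -0.12], [0, 0, 0, 0, 0], [0, 0, 0, 0, 0]]'>/dev/null; python3 go.py -190 -4 18.5
```

```text
t 26.27 case [-205.7   -2.4   67.4] yaw of tool y in case -0.014 tilt [0.0003 0.    ] j [-0.15  0.45  0.2   1.96 -0.13  0.74  1.43] F [ 0.1 -0.5  0.9] w 0.1 0.0
tool delta [-1.4 15.7 48.9]
```

```bash
python3 inch.py '[[0, -0.5, 5, 20, -0.014], [0, 0, 5, 20, 0], [0, 0, 5, 9, 0], [0, 0, 0, 0, 0], [0, 0, 10, 0, 0], [0, 0, 10, 0, 0], [0, 0, 8, 0, 0], [0, 0, 0, 0, 0], [0, 0, 0, 0, 0]]'>/dev/null; python3 go.py -152 -3 18; python3 inch.py '[[0, 0, 5, 0, 0], [0, 0, 5, 0, 0], [0, 0, 5, 0, 0], [0, 0, 5, 0, 0], [0, 0, 0, 0, 0]]'>/dev/null; python3 go.py -100 -3 18
```

```text
t 27.02 case [-161.3   -3.    18.9] yaw of tool y in case 0.0057 tilt [ 0.0006 -0.001 ] j [-0.21  0.54  0.18  1.97 -0.15  0.64  1.38] F [-0.3 -0.2 -0.5] w 0.2 0.0
tool delta [-0.   9.3  0.9]
t 27.43 case [-140.9   -2.6   18.3] yaw of tool y in case 0.0055 tilt [ 0.0007 -0.    ] j [-0.24  0.55  0.18  1.96 -0.15  0.65  1.35] F [-1.1  0.5  0.5] w 0.3 0.0
tool delta [-0.6 40.9  0.3]
```

```bash
python3 inch.py '[[0, 0, 6, 0, 0], [0, 0, 6, 0, 0], [0, 0, 6, 0, 0], [0, 0, 6, 0, 0], [0, 0, 0, 0, 0]]'>/dev/null; python3 go.py; python3 inch.py '[[0, 0, 5, 0, 0], [0, 0, 5, 0, 0], [0, 0, 5, 0, 0], [0, 0, 0, 0, 0]]' >/dev/null; python3 go.py -84 -3 18;python3 - <<'E'
from go import *
o,p,Rm,C=st()
for n in ("top","wrist"):
    s=eyes.snapshot(n); f=cv2.cvtColor(s["frame"],cv2.COLOR_RGB2GRAY).astype(int)
    X=[C@np.array([x,-12.,42.])+[P[0],P[1],0] for x in range(-80,66,6)]; q=proj(s,X)
    print(n,[(x,int(f[int(v),int(u)]) if 0<=v<384 and 0<=u<512 else None) for x,(u,v) in zip(range(-80,66,6),q)])
E
```

```text
t 27.85 case [-116.4   -2.4   18.3] yaw of tool y in case 0.0061 tilt [ 0.001  -0.0001] j [-0.28  0.55  0.18  1.94 -0.16  0.66  1.31] F [-0.2 -0.2 -0.5] w 0.4 0.0
t 28.18 case [-101.9   -2.4   18.3] yaw of tool y in case 0.0055 tilt [ 0.0008 -0.0001] j [-0.31  0.56  0.18  1.93 -0.16  0.67  1.29] F [-0.  -0.   0.2] w 0.7 0.0
tool delta [-0.7 17.9  0.3]
top [(-80, 83), (-74, 82), (-68, 81), (-62, 81), (-56, 79), (-50, 78), (-44, 75), (-38, 74), (-32, 71), (-26, 68), (-20, 61), (-14, 110), (-8, 114), (-2, 114), (4, 35), (10, 112), (16, 103), (22, 107), (28, 101), (34, 111), (40, 107), (46, 127), (52, 93), (58, 74), (64, 80)]
wrist [(-80, 61), (-74, 61), (-68, 61), (-62, 61), (-56, 61), (-50, 62), (-44, 62), (-38, 63), (-32, 103), (-26, 102), (-20, 103), (-14, 102), (-8, 101), (-2, 101), (4, 100), (10, 99), (16, 99), (22, 98), (28, 97), (34, 97), (40, None), (46, None), (52, None), (58, None), (64, None)]
```

```bash
python3 inch.py '[[0, 0, 4, 0, 0], [0, 0, 4, 0, 0], [0, 0, 3, 0, 0], [0, 0, 0, 0, 0]]'>/dev/null; python3 go.py; python3 inch.py '[[0, 0, 2, 0, 0], [0, 0, 1.5, 0, 0], [0, 0, 0, 0, 0]]' >/dev/null; python3 go.py; python3 inch.py '[[0, 0, 1.5, 0, 0], [0, 0, 1.5, 0, 0], [0, 0, 0, 0, 0]]' >/dev/null; python3 go.py
```

```text
t 28.62 case [-91.4  -2.4  18.3] yaw of tool y in case 0.0052 tilt [ 0.0006 -0.0001] j [-0.33  0.56  0.18  1.92 -0.16  0.67  1.27] F [ 0.5 -0.2  0.6] w 0.6 0.0
t 28.87 case [-88.6  -2.4  18.3] yaw of tool y in case 0.0044 tilt [ 0.0002 -0.    ] j [-0.33  0.57  0.18  1.92 -0.16  0.67  1.26] F [0.3 0.1 0.2] w 0.3 0.1
t 29.12 case [-85.6  -2.4  18.3] yaw of tool y in case 0.0044 tilt [ 0.0002 -0.    ] j [-0.34  0.57  0.18  1.92 -0.16  0.67  1.26] F [-0.6  0.2 -0. ] w 0.1 0.2
```

```bash
python3 - <<'E'
from go import *
o,p,Rm,C=st(); s=eyes.snapshot("top"); f=s["frame"]
for y in (-15,-8,0,8,15):
    xs=range(-30,70,8); q=proj(s,[C@np.array([x,y-.4,42.])+[P[0],P[1],0] for x in xs])
    print(y,[(x,*map(int,f[int(round(v)),int(round(u))])) for x,(u,v) in zip(xs,q)])
E
```

```text
-15 [(-30, 90, 75, 64), (-22, 88, 74, 64), (-14, 85, 71, 60), (-6, 83, 68, 59), (2, 76, 64, 56), (10, 132, 109, 94), (18, 123, 102, 86), (26, 112, 92, 75), (34, 134, 103, 73), (42, 134, 103, 75), (50, 137, 105, 75), (58, 132, 101, 74), (66, 119, 76, 51)]
-8 [(-30, 91, 74, 64), (-22, 88, 72, 62), (-14, 87, 72, 64), (-6, 82, 67, 59), (2, 75, 62, 54), (10, 123, 103, 89), (18, 133, 111, 95), (26, 117, 94, 81), (34, 137, 105, 75), (42, 136, 104, 75), (50, 137, 106, 76), (58, 133, 103, 75), (66, 102, 66, 44)]
0 [(-30, 90, 75, 64), (-22, 87, 72, 62), (-14, 86, 70, 61), (-6, 78, 65, 56), (2, 75, 62, 55), (10, 66, 55, 49), (18, 147, 122, 106), (26, 66, 56, 45), (34, 132, 101, 73), (42, 133, 103, 74), (50, 136, 105, 76), (58, 132, 102, 73), (66, 104, 68, 44)]
8 [(-30, 91, 76, 66), (-22, 88, 72, 63), (-14, 85, 70, 61), (-6, 79, 66, 58), (2, 76, 63, 54), (10, 53, 44, 38), (18, 146, 121, 105), (26, 81, 65, 53), (34, 141, 108, 77), (42, 138, 107, 77), (50, 140, 106, 77), (58, 132, 102, 73), (66, 110, 71, 47)]
15 [(-30, 89, 74, 63), (-22, 87, 71, 62), (-14, 85, 69, 61), (-6, 78, 64, 55), (2, 72, 60, 52), (10, 52, 43, 38), (18, 93, 77, 66), (26, 103, 80, 60), (34, 138, 105, 76), (42, 130, 99, 71), (50, 137, 104, 75), (58, 132, 102, 74), (66, 121, 79, 51)]
```

```bash
for i in 1; do python3 inch.py '[[0, 0, 1, 0, 0], [0, 0, 1, 0, 0], [0, 0, 0, 0, 0]]'>/dev/null; python3 go.py; python3 inch.py '[[0, 0, 1, 0, 0], [0, 0, 1, 0, 0], [0, 0, 0, 0, 0]]' >/dev/null; python3 go.py;  python3 inch.py '[[0, 0, 1, 0, 0], [0, 0, 0, 0, 0]]' >/dev/null; python3 go.py; done
```

```text
t 29.42 case [-83.7  -2.4  18.3] yaw of tool y in case 0.0043 tilt [ 0.0001 -0.    ] j [-0.34  0.57  0.18  1.91 -0.16  0.67  1.26] F [0.1 0.5 0.3] w 0.3 0.2
t 29.67 case [-81.6  -2.4  18.4] yaw of tool y in case 0.0044 tilt [ 0.0002 -0.0001] j [-0.34  0.57  0.18  1.91 -0.16  0.68  1.25] F [-0.1  0.5  0.6] w 0.5 0.2
t 29.83 case [-80.7  -2.4  18.3] yaw of tool y in case 0.0043 tilt [ 0.0001 -0.    ] j [-0.34  0.57  0.19  1.91 -0.16  0.68  1.25] F [0.5 0.1 0.7] w 0.2 0.2
```

```bash
for i in 1; do python3 inch.py '[[0, 0, 1.5, 0, 0], [0, 0, 1.5, 0, 0], [0, 0, 0, 0, 0]]'>/dev/null; python3 go.py; python3 inch.py '[[0, 0, 1, 0, 0], [0, 0, 1, 0, 0], [0, 0, 0, 0, 0]]' >/dev/null; python3 go.py;  python3 inch.py '[[0, 0, 1, 0, 0], [0, 0, 1, 0, 0], [0, 0, 0, 0, 0]]' >/dev/null; python3 go.py; done
```

```text
t 30.08 case [-77.4  -2.4  18.3] yaw of tool y in case 0.0046 tilt [ 0.0003 -0.    ] j [-0.35  0.57  0.19  1.91 -0.16  0.68  1.25] F [0.5 0.  0.2] w 0.5 0.2
t 30.33 case [-75.6  -2.3  18.3] yaw of tool y in case 0.0045 tilt [0.0002 0.    ] j [-0.35  0.57  0.19  1.91 -0.16  0.68  1.24] F [-0.3 -0.2  0.1] w 0.5 0.2
t 30.58 case [-73.6  -2.3  18.3] yaw of tool y in case 0.0045 tilt [ 0.0002 -0.    ] j [-0.35  0.57  0.19  1.9  -0.16  0.68  1.24] F [-0.9 -0.4 -0.1] w 0.3 0.2
```

```bash
python3 inch.py '[[0, 0, 1, 0, 0], [0, 0, 1, 0, 0], [0, 0, 0, 0, 0]]'>/dev/null; python3 go.py; python3 - <<'E'
from go import *
o,p,Rm,C=st()
for n in ("top","scene"):
  s=eyes.snapshot(n); f=s["frame"]
  for y in (-16,-4,8):
    xs=range(26,74,3); q=proj(s,[C@np.array([x,y-.4,42.])+[P[0],P[1],0] for x in xs])
    print(n,y,[(x,*map(int,f[int(round(v)),int(round(u))])) for x,(u,v) in zip(xs,q)])
s=eyes.snapshot("wrist");f=s["frame"]
print("tip px",proj(s,[p+Rm@[0,0,-18],p+Rm@[9,0,-18]]))
for y in (12,20):
    xs=range(-100,-30,4); q=proj(s,[C@np.array([x,y-.4,42.])+[P[0],P[1],0] for x in xs])
    print("wrist",y,[(x,*map(int,f[int(round(v)),int(round(u))])) for x,(u,v) in zip(xs,q) if 0<=v<383 and 0<=u<511])
E
```

```text
t 30.83 case [-71.6  -2.3  18.3] yaw of tool y in case 0.0044 tilt [ 0.0002 -0.    ] j [-0.36  0.57  0.19  1.9  -0.16  0.68  1.24] F [-0.7  0.6  0.3] w 0.6 0.2
top -16 [(26, 90, 73, 63), (29, 130, 106, 91), (32, 128, 105, 88), (35, 122, 102, 86), (38, 123, 102, 87), (41, 123, 101, 86), (44, 124, 102, 88), (47, 112, 91, 79), (50, 117, 92, 69), (53, 136, 105, 74), (56, 139, 107, 77), (59, 139, 106, 77), (62, 114, 87, 64), (65, 96, 64, 45), (68, 116, 74, 49), (71, 119, 77, 51)]
top -4 [(26, 61, 52, 44), (29, 115, 95, 83), (32, 145, 120, 104), (35, 140, 115, 99), (38, 134, 111, 95), (41, 136, 113, 96), (44, 122, 99, 83), (47, 120, 92, 67), (50, 140, 108, 76), (53, 140, 108, 78), (56, 139, 107, 76), (59, 138, 107, 77), (62, 122, 93, 68), (65, 110, 73, 49), (68, 116, 75, 49), (71, 121, 79, 52)]
top 8 [(26, 66, 55, 47), (29, 79, 65, 58), (32, 126, 106, 93), (35, 151, 128, 111), (38, 139, 118, 101), (41, 123, 99, 81), (44, 127, 98, 69), (47, 143, 110, 77), (50, 142, 109, 78), (53, 137, 106, 76), (56, 138, 106, 76), (59, 134, 102, 73), (62, 119, 87, 62), (65, 107, 69, 45), (68, 119, 77, 51), 
[... 1154 characters left out ...]
84, 165, 112, 77), (-80, 175, 119, 81), (-76, 171, 118, 80), (-72, 166, 114, 80), (-68, 173, 118, 81), (-64, 219, 176, 130), (-60, 219, 177, 130), (-56, 220, 177, 131), (-52, 219, 177, 131), (-48, 220, 178, 133), (-44, 219, 176, 132), (-40, 219, 176, 132), (-36, 217, 175, 131), (-32, 216, 174, 129)]
wrist 20 [(-100, 117, 111, 110), (-96, 120, 115, 113), (-92, 184, 126, 86), (-88, 184, 126, 87), (-84, 163, 113, 81), (-80, 177, 122, 86), (-76, 176, 121, 86), (-72, 171, 119, 85), (-68, 177, 123, 88), (-64, 210, 170, 128), (-60, 211, 171, 129), (-56, 210, 169, 128), (-52, 212, 172, 130), (-48, 211, 172, 132), (-44, 211, 171, 132), (-40, 211, 171, 132), (-36, 210, 171, 131), (-32, 209, 169, 129)]
```

The wrist view puts the tail edge at about x = -66, almost home. I'll push the last bit until I feel the stop.

```bash
cat > edge.py <<'E'
from go import *
o,p,Rm,C=st(); s=eyes.snapshot("wrist"); f=s["frame"].astype(float)[:,:,1].astype(np.float32)
for y in (14,18,22):
    xs=np.arange(-74,-54,.25); q=proj(s,[C@np.array([x,y-.4,42.])+[P[0],P[1],0] for x in xs]).astype(np.float32)
    g=cv2.remap(f,q[:,:1],q[:,1:],cv2.INTER_LINEAR).ravel(); i=np.argmax(np.abs(g[4:]-g[:-4])); print("tail",y,xs[i]+.5,end='; ')
print()
E
python3 edge.py; python3 inch.py '[[0, 0, 1, 0, 0], [0, 0, 0, 0, 0], [0, 0, 0, 0, 0]]'>/dev/null; python3 go.py; python3 inch.py '[[0, 0, 1, 0, 0], [0, 0, 0, 0, 0], [0, 0, 0, 0, 0]]'>/dev/null; python3 go.py; python3 edge.py
```

```text
tail 14 -66.0; tail 18 -66.0; tail 22 -66.25; 
t 31.28 case [-71.1  -2.3  18.3] yaw of tool y in case 0.0041 tilt [-0.0002  0.0001] j [-0.36  0.57  0.19  1.9  -0.16  0.68  1.24] F [-1.1 -0.   0.3] w 0.1 0.7
t 31.53 case [-70.8  -2.2  18.2] yaw of tool y in case 0.0035 tilt [-0.001   0.0005] j [-0.36  0.57  0.19  1.9  -0.16  0.68  1.23] F [-5.2  0.3  1.6] w 0.2 2.4
tail 14 -65.5; tail 18 -65.75; tail 22 -65.75;
```

```bash
python3 inch.py '[[0, 0, 1, 0, 0], [0, 0, 1, 0, 0], [0, 0, 0, 0, 0]]'>/dev/null; python3 go.py; python3 edge.py; python3 inch.py '[[0, 0, -4, 0, 0], [0, 0, -6, 0, 0], [0, 0, -6, 0, 0], [0, 0, 0, 0, 0]]'>/dev/null; python3 go.py -80 100 54;python3 edge.py
```

```text
t 31.83 case [-70.6  -2.2  18.1] yaw of tool y in case 0.0024 tilt [-0.003  0.001] j [-0.36  0.58  0.19  1.9  -0.16  0.68  1.23] F [-10.4   0.    3.5] w 0.4 4.8
tail 14 -65.75; tail 18 -65.75; tail 22 -66.0; 
t 32.22 case [-85.1  -2.6  18.4] yaw of tool y in case 0.0031 tilt [-0.0001 -0.0002] j [-0.34  0.57  0.19  1.91 -0.16  0.67  1.26] F [ 0.1  0.1 -0.2] w 0.4 0.0
tool delta [102.5   5.4 -35.6]
tail 14 -65.75; tail 18 -66.0; tail 22 -65.75;
```

The cover is firmly home: the stop held 10 N and the tail is at about -65.6. Next is the latch. I'll lift, go round to the +y side and sweep it over.

```bash
python3 inch.py '[[0, 0, 0, -25, 0], [0, 0, 0, -35, 0], [0, 0, 0, -30, 0], [0, 25, 3, 0, 0], [0, 35, 3, 0, 0], [0, 30, 3, 0, 0], [0, 12, 3, 0, 0], [0, 0, 0, 0, 0], [0, 0, 0, 0, 0]]'>/dev/null; python3 go.py -73 100 48
```

```text
t 33.02 case [-71.5  99.3 108.8] yaw of tool y in case 0.0058 tilt [ 0.001  -0.0011] j [-0.49  0.32  0.21  2.05 -0.09  0.78  1.09] F [-0.9 -0.1  1.5] w 0.9 0.0
tool delta [ 0.8 -1.5 60.8]
```

```bash
python3 inch.py '[[0, 0, 0, 25, 0], [0, 0, 0, 30, 0], [0, 0, 0, 4, 0], [0, 0, 0, 0, 0], [0, 0, 0, 0, 0]]'>/dev/null; python3 go.py -73 75 48
```

```text
t 33.43 case [-72.5  98.6  49.8] yaw of tool y in case 0.0033 tilt [-0.0003 -0.0002] j [-0.47  0.41  0.19  2.1  -0.12  0.64  1.12] F [-0.4 -0.4  0.6] w 0.6 0.0
tool delta [-23.6  -0.6   1.8]
```

```bash
python3 inch.py '[[0, -9, 0, 0.5, 0], [0, -9, 0, 0.5, 0], [0, -8, 0, 0.5, 0], [0, -8, 0, 0, 0], [0, -8, 0, 0, 0], [0, -8, 0, 0, 0], [0, 0, 0, 0, 0]]'>/dev/null; python3 go.py; python3 inch.py '[[0, -8, 0, 0, 0], [0, -8, 0, 0, 0], [0, -6, 0, 0, 0], [0, -6, 0, 0, 0], [0, -6, 0, 0, 0], [0, 0, 0, 0, 0], [0, 0, 0, 0, 0]]'>/dev/null; python3 go.py -73 14.5 31.5; python3 - <<'E'
from go import *
o,p,Rm,C=st()
for n in ("wrist","scene"):
  s=eyes.snapshot(n); print(n,"tip",proj(s,[p+Rm@[0,0,-17]]).round(0),"latch end 37deg/24deg/0",proj(s,[C@np.array([-72,39-48*np.cos(a),43+48*np.sin(a)])+[P[0],P[1],0] for a in (.65,.42,0)]).round(0).tolist())
E
```

```text
t 34.02 case [-72.2  47.4  48. ] yaw of tool y in case 0.0031 tilt [ 0.0003 -0.0017] j [-0.41  0.47  0.19  2.   -0.13  0.68  1.17] F [ 0.2 -0.   0.2] w 0.6 0.0
t 34.6 case [-72.1  15.3  47.8] yaw of tool y in case 0.0038 tilt [-0.     -0.0002] j [-0.38  0.51  0.19  1.92 -0.14  0.72  1.21] F [-0.7  0.1  0.1] w 0.4 0.0
tool delta [-0.8 -0.9 16.3]
wrist tip [[255. 235.]] latch end 37deg/24deg/0 [[255.0, 265.0], [255.0, 266.0], [255.0, 257.0]]
scene tip [[209. 183.]] latch end 37deg/24deg/0 [[214.0, 179.0], [216.0, 181.0], [218.0, 187.0]]
```

Now press down gently.

```bash
python3 inch.py '[[0, 0, 0, 5, 0], [0, 0, 0, 5, 0], [0, 0, 0, 3, 0], [0, 0, 0, 0, 0]]'>/dev/null; python3 go.py; python3 inch.py '[[0, 0, 0, 1.5, 0], [0, 0, 0, 0, 0], [0, 0, 0, 0, 0]]'>/dev/null; python3 go.py;  python3 inch.py '[[0, 0, 0, 1.5, 0], [0, 0, 0, 0, 0], [0, 0, 0, 0, 0]]'>/dev/null; python3 go.py
```

```text
t 35.03 case [-72.2  16.4  33.9] yaw of tool y in case 0.0044 tilt [-0.0007  0.0014] j [-0.37  0.53  0.18  1.93 -0.14  0.69  1.21] F [-0.9  0.1 -0.2] w 0.2 0.0
t 35.28 case [-72.   15.7  33.3] yaw of tool y in case 0.0042 tilt [0.     0.0001] j [-0.37  0.53  0.18  1.93 -0.15  0.69  1.21] F [-0.3  0.3 -0.7] w 0.5 0.0
t 35.53 case [-72.   15.7  31.9] yaw of tool y in case 0.0042 tilt [ 0.0001 -0.    ] j [-0.37  0.53  0.18  1.93 -0.15  0.69  1.21] F [ 1.  -0.1  0.2] w 0.2 0.0
```

```bash
for i in 1; do python3 inch.py '[[0, 0, 0, 1, 0], [0, 0, 0, 0, 0], [0, 0, 0, 0, 0]]'>/dev/null; python3 go.py; python3 inch.py '[[0, 0, 0, 1, 0], [0, 0, 0, 0, 0], [0, 0, 0, 0, 0]]'>/dev/null; python3 go.py;  python3 inch.py '[[0, 0, 0, 1, 0], [0, 0, 0, 0, 0], [0, 0, 0, 0, 0]]'>/dev/null; python3 go.py; done
```

```text
t 35.78 case [-71.9  15.7  30.8] yaw of tool y in case 0.0043 tilt [0.0001 0.    ] j [-0.37  0.53  0.18  1.94 -0.15  0.68  1.21] F [-0.2 -1.  -0.4] w 0.8 0.0
t 36.03 case [-72.   15.8  29.7] yaw of tool y in case 0.0042 tilt [-0.      0.0002] j [-0.37  0.54  0.18  1.94 -0.15  0.68  1.21] F [ 0.4 -0.8 -0.4] w 0.4 0.0
t 36.28 case [-72.   15.8  28.8] yaw of tool y in case 0.0042 tilt [-0.      0.0002] j [-0.37  0.54  0.18  1.94 -0.15  0.68  1.21] F [ 1.   0.5 -0.3] w 0.3 0.0
```

```bash
cat > latch.py <<'E'
from go import *
o,p,Rm,C=st()
for n in ("wrist","scene","top"):
  s=eyes.snapshot(n); f=s["frame"]
  for x in (-72,-84):
    ys=range(-20,36,5); q=proj(s,[C@np.array([x,y-.4,49. if x==-72 else 34.])+[P[0],P[1],0] for y in ys])
    print(n,x,[(y,*map(int,f[int(round(v)),int(round(u))])) for y,(u,v) in zip(ys,q) if 0<=v<383 and 0<=u<511])
s=eyes.snapshot("wrist"); f=s["frame"]; ys=range(40,72,4)
q=proj(s,[C@np.array([-72,y,43+(y-39)*1.75])+[P[0],P[1],0] for y in ys]); print("open-latch line",[(y,*map(int,f[int(round(v)),int(round(u))])) for y,(u,v) in zip(ys,q) if 0<=v<383 and 0<=u<511])
E
python3 latch.py
```

```text
wrist -72 [(-20, 176, 125, 93), (-15, 164, 117, 89), (-10, 60, 61, 65), (-5, 103, 104, 109), (0, 106, 107, 115), (5, 101, 102, 108), (10, 77, 75, 81), (15, 52, 51, 55), (20, 56, 55, 58), (25, 108, 107, 110), (30, 207, 210, 210), (35, 206, 210, 212)]
wrist -84 [(-20, 61, 61, 70), (-15, 60, 62, 69), (-10, 60, 62, 70), (-5, 60, 62, 69), (0, 61, 64, 71), (5, 58, 60, 65), (10, 58, 58, 61), (15, 58, 58, 62), (20, 59, 61, 64), (25, 164, 114, 78), (30, 187, 125, 87), (35, 180, 175, 171)]
scene -72 [(-20, 167, 152, 136), (-15, 220, 179, 129), (-10, 164, 132, 97), (-5, 141, 130, 114), (0, 146, 140, 126), (5, 143, 138, 126), (10, 135, 131, 119), (15, 143, 138, 125), (20, 141, 136, 124), (25, 127, 121, 112), (30, 128, 123, 113), (35, 123, 121, 113)]
scene -84 [(-20, 203, 137, 90), (-15, 203, 138, 90), (-10, 134, 94, 66), (-5, 111, 81, 59), (0, 111, 81, 59), (5, 110, 79, 58), (10, 110, 79, 58), (15, 110, 79, 57), (20, 108, 78, 57), (25, 109, 80, 58), (30, 108, 79, 58), (35, 115, 83, 61)]
top -72 [(-20, 132, 110, 96), (-15, 87, 71, 62), (-10, 89, 74, 63), (-5, 90, 76, 65), (0, 91, 76, 65), (5, 93, 76, 66), (10, 94, 77, 68), (15, 95, 77, 68), (20, 94, 77, 67), (25, 94, 78, 66), (30, 94, 78, 65), (35, 96, 79, 66)]
top -84 [(-20, 149, 125, 110), (-15, 154, 128, 111), (-10, 143, 119, 104), (-5, 77, 64, 56), (0, 87, 72, 63), (5, 88, 72, 63), (10, 89, 73, 63), (15, 90, 73, 63), (20, 91, 76, 65), (25, 90, 75, 63), (30, 92, 76, 66), (35, 92, 75, 64)]
open-latch line [(40, 206, 210, 211), (44, 211, 213, 214), (48, 214, 217, 218), (52, 200, 204, 205), (56, 153, 109, 80), (60, 186, 179, 174), (64, 213, 207, 198), (68, 200, 192, 185)]
```

```bash
for i in 1; do python3 inch.py '[[0, 0, 0, 1, 0], [0, 0, 0, 0, 0], [0, 0, 0, 0, 0]]'>/dev/null; python3 go.py; python3 inch.py '[[0, 0, 0, 1, 0], [0, 0, 0, 0, 0], [0, 0, 0, 0, 0]]'>/dev/null; python3 go.py;  python3 inch.py '[[0, 0, 0, 0.7, 0], [0, 0, 0, 0, 0], [0, 0, 0, 0, 0]]'>/dev/null; python3 go.py; done
```

```text
t 36.73 case [-71.9  15.5  28.3] yaw of tool y in case 0.0041 tilt [ 0.0004 -0.0003] j [-0.37  0.54  0.18  1.94 -0.15  0.68  1.21] F [-0.6  1.2  7.2] w 0.4 3.5
t 36.98 case [-71.9  15.4  28.1] yaw of tool y in case 0.004 tilt [ 0.0007 -0.0006] j [-0.37  0.54  0.18  1.94 -0.15  0.68  1.21] F [-1.2  3.9 16.8] w 0.3 8.4
t 37.23 case [-71.8  15.4  27.9] yaw of tool y in case 0.004 tilt [ 0.001  -0.0007] j [-0.37  0.54  0.18  1.94 -0.15  0.68  1.21] F [-2.6  6.5 24.2] w 0.9 11.8
```

```bash
python3 inch.py '[[0, 0, 0, -3, 0], [0, 0, 0, -5, 0], [0, 0, 0, -20, 0], [0, 0, 0, -35, 0], [0, 0, -30, -30, 0], [0, 0, -40, 0, 0], [0, 0, -40, 0, 0], [0, 0, -40, 0, 0], [0, 0, -40, 0, 0], [0, 0, -40, 0, 0], [0, 0, 0, 0, 0], [0, 0, 0, 0, 0]]'; python3 latch.py; python3 - <<'E'
from go import *
o,p,Rm,C=st(); s=eyes.snapshot("wrist"); print("in view",proj(s,[C@np.array([-72,-9,49.])+[P[0],P[1],0]]))
s=eyes.snapshot("top"); f=s["frame"]
# latch bar edge-on height via scene: end-bar top and tail edge
s2=eyes.snapshot("scene"); g=s2["frame"]
for y in (-4,5,15):
    zs=range(35,64,2); q=proj(s2,[C@np.array([-76,y-.4,z])+[P[0],P[1],0] for z in zs]); print(y,[(z,*map(int,g[int(round(v)),int(round(u))])) for z,(u,v) in zip(zs,q)])
for y in (-20,0,20):
    xs=range(-90,66,8); q=proj(s,[C@np.array([x,y-.4,42.])+[P[0],P[1],0] for x in xs]); print("top",y,[(x,*map(int,f[int(round(v)),int(round(u))])) for x,(u,v) in zip(xs,q)])
E
```

```text
clock: 38.23
position: [490.9, -144.8, 118.8]
ee_rot: [0.412, 3.114, -0.001]
contact_force: [0.5, 0.5, -0.2]
grip_width: 0.4
gripper_force: 0.0
wrist -72 []
wrist -84 [(-20, 252, 195, 120), (-15, 252, 195, 121), (-10, 252, 194, 120), (-5, 252, 194, 120), (0, 252, 194, 120), (5, 252, 193, 119), (10, 249, 184, 116), (15, 247, 180, 112), (20, 246, 178, 110), (25, 249, 184, 115)]
scene -72 [(-20, 176, 160, 144), (-15, 228, 189, 137), (-10, 236, 202, 144), (-5, 234, 204, 155), (0, 230, 202, 158), (5, 238, 226, 206), (10, 235, 230, 219), (15, 233, 217, 187), (20, 237, 227, 208), (25, 232, 207, 164), (30, 231, 221, 202), (35, 217, 215, 204)]
scene -84 [(-20, 210, 142, 93), (-15, 213, 144, 95), (-10, 213, 145, 95), (-5, 214, 145, 94), (0, 214, 145, 94), (5, 211, 143, 94), (10, 212, 143, 94), (15, 209, 142, 92), (20, 210, 142, 93), (25, 206, 140, 92), (30, 203, 138, 91), (35, 217, 148, 97)]
top -72 [(-20, 203, 128, 80), (-15, 207, 129, 79), (-10, 206, 125, 75), (-5, 230, 235, 234), (0, 242, 245, 243), (5, 251, 253, 255), (10, 251, 255, 255), (15, 249, 250, 249), (20, 241, 244, 241), (25, 248,
[... 1919 characters left out ...]
, 157, 105), (-26, 226, 175, 122), (-18, 231, 185, 128), (-10, 234, 188, 130), (-2, 222, 172, 119), (6, 226, 176, 122), (14, 228, 179, 124), (22, 231, 184, 128), (30, 223, 174, 121), (38, 226, 174, 121), (46, 230, 182, 127), (54, 232, 186, 129), (62, 189, 142, 99)]
top 20 [(-90, 102, 66, 44), (-82, 215, 135, 82), (-74, 213, 189, 174), (-66, 215, 213, 213), (-58, 239, 196, 134), (-50, 238, 196, 134), (-42, 238, 194, 134), (-34, 238, 192, 131), (-26, 237, 193, 133), (-18, 237, 194, 135), (-10, 236, 194, 132), (-2, 238, 192, 133), (6, 238, 194, 133), (14, 238, 195, 134), (22, 237, 194, 133), (30, 239, 194, 133), (38, 239, 196, 135), (46, 237, 195, 135), (54, 236, 193, 134), (62, 215, 158, 109)]
```

```bash
python3 -c "
from station import r, eyes, job_done
print(job_done())"
```

```text
the job is handed in; nothing more can be done
None
```

The cover is turned end for end and fully home in its grooves, tongue first. The latch bar is pressed flat across the landing behind it, and the job was handed in at about 38 s.

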